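# Feel for the hidden counterweight in a locker lock drum and hold it heavy side down

## Robot

A 6-joint arm with a two-finger parallel gripper is mounted at the origin on the work surface. World frame = base frame: x ahead of the robot, y to its left, z up, the work surface at z = 0. Lengths are in m, angles in degrees, forces in N, time in s.
With the tool pointing down it reaches from about 0.4 to 0.825 m from the base axis. Payload 7 kg.
Tool frame: the origin (TCP) lies midway between the tips of the shut fingers; the grasp point (between the pads) lies 19 mm behind it; z points along the fingers, y is the direction in which the jaws open and shut (so a half turn about z gives the same grasp; the last joint's range is limited). The gripper opens to 88 mm and grips with 3 to 60 N. Pads are 19 mm wide; open, the fingers measure 130 mm over their backs; the gripper's body (78 mm by 193 mm) begins 47 mm behind the grasp point.
Start: joints at [-58.493, 20.546, 0.682, 0, -70.136, -16.507], TCP at [0.175, -0.652, 0.227] pointing down, gripper open.
Joint ranges: [-176.03, 176.03], [-82.01, 121.73], [-58.28, 71.71], [-173.87, 95.51], [-174.79, -0.11], [-173.66, 173.66]. Speed limits (degrees/s): [136.94, 136.94, 172.46, 180, 180, 180].

## Interface

Orientations are given as a 3x3 rotation matrix whose columns are the frame's x, y, z axes.
In Python, from rig import robot gives the robot as it stands. Calls block until the motion is done:
- robot.goto(position, orientation): joint-space move of the TCP to a pose.
- robot.servo_line(position, ori=None, speed=0.15): straight line of the TCP; ori=None keeps the orientation; speed is the mean speed in m/s.
- robot.movej(angles): joint-space move.
- robot.move_gripper(opening): opening from 0.0 (shut) to 1.0 (fully open); the grip force is fixed at half the most; returns when the fingers have stopped.
- robot.dwell(seconds).
- robot.ik(position, orientation): joint angles nearest the present ones, or None.
- robot.grab_frame(name): name is "scene" or "top" or "wrist"; returns (picture, depth): 480x640x3 uint8, red, green, blue; 480x640 float32, m along the optical axis (not along the pixel's ray), 0 where there is no reading.
- robot.camera_info(name): a dict with "vfov" (degrees; the focal length in pixels is half the picture's height over the tangent of half this angle, whatever the lens; pixels are square), "cx", "cy" (the principal point, pixels), "view" (4x4, takes a point from world to camera coordinates); the wrist camera has in their place "T_tool_cam" (4x4, takes a point from camera to tool coordinates, whose origin is the TCP and whose axes are the flange's). Camera axes: x right, y down, z forward; pixel columns grow to the right and rows downward; lengths in m; the calibration is good to about 2 mm. A picture is of the moment at which its call begins: read the wrist's pose just before it. camera_info takes no time and is no camera call.
A pose or a line that the arm cannot do raises robot.Unreachable and nothing moves.
- robot.job_done(): hands the job in, once; it reports no verdict.
Readings, each from a call of its own:
- robot.read_t(): time.
- robot.read_qpos(): joint angles.
- robot.read_qvel(): joint speeds.
- robot.read_effort(): joint torques, N m.
- robot.read_position(): TCP position.
- robot.read_tcp_rot(): TCP orientation.
- robot.read_force(): force on the tool from outside, world axes, zero at the start.
- robot.read_ft_torque(): the same for the moment, N m.
- robot.read_grip_width(): opening from 0.0 (shut) to 1.0 (fully open).
Only numpy, scipy, OpenCV 4.12 (cv2) and the standard library are available. Lean on these libraries where they do the work, as an engineer would, in place of code of your own. Each camera call takes 0.05 s, during which the arm holds its last target.

## Task

Swing the turntable round (it has an upright black handle) until it snaps over against its working stop, so that the leaning lock drum faces the robot. Then grip the drum (its chrome wing is made for that), turn it back and forth to feel on which side its hidden counterweight sits, and finish while still gripping it, holding the drum still with its heavy side straight down the slope and the turntable still at its working stop. Leave the other parts on the counter where they lie.

Things in the scene. Friction and masses are not known exactly. Their poses are not given: they have to be found in the camera images.
- fixture: Fixed grey round base of the turntable, 270 mm across, 18 mm high; origin under its centre, on the turntable's vertical axis. On it turns an aluminium disc, 230 mm across, 12 mm thick, carrying a blue bracket with the leaning lock drum. At the base's own +x edge, out to 185 mm, a low spring strut (46 mm high) joins base and disc.
- turntable (a joint): Turntable angle about the vertical, rad, growing anticlockwise from above: 0 = loading stop, 1.22 = working stop, no travel beyond. Starts at or near 0. An over-centre spring throws it to the nearer stop (dead centre 0.61) and holds it there with about 0.8 N m; friction 0.25 N m. Moving it takes up to about 12 N at the handle.
- handle (a point): Centre of the top of the turntable's handle, an upright black round post, 16 mm in diameter and 72 mm long, standing on the disc 100 mm from the turntable's axis; top 102 mm above the counter. Can be pinched from above and led along its arc.
- axle (a point): Fixed point on the drum's axle, on the turntable's axis 158 mm above the counter; turns with the turntable, not with the drum. z: outward along the axle, 40 deg from vertical; at the working stop it leans along the fixture's -x, towards the robot. Its -x points straight down the slope, where the heavy side must end.
- drum: Chrome lock drum on the leaning axle, 100 mm across, 40 mm deep, turning without limit about its own z (outward along the axle). Origin at the centre of its back face. On its front: a boss 40 mm across, 8 mm high, then the wing. Sealed and fixed inside, unseen, is a 0.68 to 0.92 kg counterweight (slug_c0 in the rules), centred 30 mm off the axle, on a side that differs each time.
- wing (a point): Grip point of the wing, a bar 64 mm long (along drum x), 12 mm thick (along drum y), 36 mm high, standing on the boss; the point is on the axle, 6 mm below the wing's top and 78 mm from the drum's origin along z, and has the drum's axes. Coincides with the axle point. Finger room on both sides.
- key_tag: Bystander: green plastic key tag, 60 mm long, 38 mm wide, 7 mm thick, lying flat; origin under its disc.
- coin_slide: Bystander: stainless coin slide, 100 x 50 x 26 mm, lying flat; origin at the centre of its underside.
- brass_plug: Bystander: upright brass cylinder plug, 38 mm across, 37 mm high; origin at the centre of its underside.
- spare_knob: Bystander: spare chrome wing knob, 56 mm wide, 36 mm high; origin at the centre of its underside.
- mark (a point): Red dot on the drum's face, 41 mm from the axle on the drum's +x side (the wing's end there is red too); shows the drum's angle, not the weight. How it feels: axle friction 0.19 N m holds the drum where it is left; the weight pulls towards the bottom with 0 (top, bottom) to 0.13-0.17 N m (level). Compare both turning directions to cancel friction. Starts at least 0.5 rad from the bottom.

How it is judged:
By the outcome, as a careful person would: the job done as asked, in the order asked, and still so for the second after the job is handed in, while the arm keeps its last pose, push and grip.
It also fails if it takes over 72 s, if anything falls off the work surface, if the arm or the gripper's body presses on something with over 40 N, if the wrist force passes 120 N, or if a joint passes its speed limit or range.

## Working session

There is one attempt and no reset: what is moved stays moved. The work goes in short steps, each a Python script; the robot and the scene stay as the last script left them, time stands still between calls to the robot, and variables do not carry over. Pictures are saved under pics/ and viewed, and the job is handed in when it is done.

```bash
ls; mkdir -p pics
cat > h.py <<'E'
import numpy as np, cv2
from rig import robot
def save(n,im): cv2.imwrite('pics/'+n+'.png',cv2.cvtColor(im,cv2.COLOR_RGB2BGR))
E
python3 - <<'E'
from h import *
for c in ['scene','top','wrist']:
    im,d=robot.grab_frame(c); save(c+'0',im); np.savez('pics/'+c+'0.npz',im=im,d=d); print(c,robot.camera_info(c),(d>0).mean())
print(robot.read_t(),robot.read_position(),robot.read_tcp_rot(),robot.read_force(),robot.read_grip_width())
E
```

```text
pics
scene {'vfov': 48.73125509141207, 'cx': 310.64302940444236, 'cy': 245.7027373683345, 'view': array([[ 0.76098034,  0.6485159 ,  0.01833177, -0.43193374],
       [ 0.47259835, -0.53475451, -0.70049155, -0.17771283],
       [-0.44447691,  0.54172386, -0.71342522,  1.55744207],
       [ 0.        ,  0.        ,  0.        ,  1.        ]])} 0.9957779947916666
top {'vfov': 42.194752829343756, 'cx': 321.6461610595946, 'cy': 243.04883824136226, 'view': array([[ 0.02814039, -0.99950978,  0.01372289, -0.01472573],
       [-0.99487656, -0.02933824, -0.09674662,  0.55704315],
       [ 0.0971018 , -0.0109301 , -0.99521444,  1.49409224],
       [ 0.        ,  0.        ,  0.        ,  1.        ]])} 0.995947265625
wrist {'vfov': 62.84913793166222, 'cx': 313.76484528400096, 'cy': 237.2548063182173, 'T_tool_cam': array([[ 3.87555886e-04, -9.54400275e-01, -2.98529671e-01,
         8.02165631e-02],
       [ 9.99999761e-01,  5.40928502e-04, -4.31134760e-04,
         2.50940188e-04],
       [ 5.72958341e-04, -2.98529432e-01,  9.54400257e-01,
        -1.58547057e-01],
       [ 0.00000000e+00,  0.00000000e+00,  0.00000000e+00,
         1.00000000e+00]])} 0.9958984375
0.15 [ 0.17459845 -0.65165146  0.22585024] [[-9.65949272e-01 -2.58731181e-01 -4.24710343e-04]
 [-2.58731507e-01  9.65948568e-01  1.17067148e-03]
 [ 1.07359133e-04  1.24069521e-03 -9.99999225e-01]] [ 0.53547319 -0.373983    0.48950947] 0.9977890379445866
```

View pics/scene0.png

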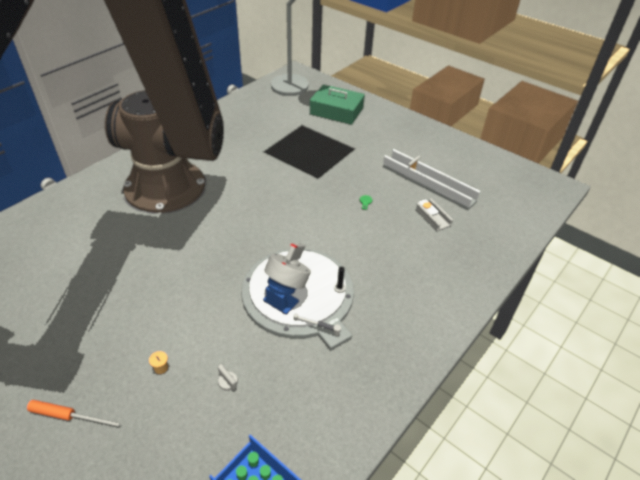

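View pics/top0.png

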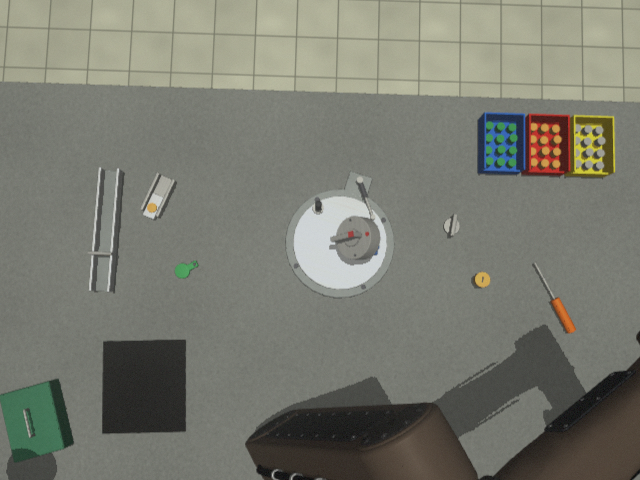

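Run:
```python
from h import *
z=np.load('pics/top0.npz'); im=z['im'][170:310,270:410]
save('topcrop',cv2.resize(im,None,fx=4.2,fy=4.2,interpolation=cv2.INTER_CUBIC))
z=np.load('pics/scene0.npz'); im=z['im'][225:365,225:375]
save('scenecrop',cv2.resize(im,None,fx=4,fy=4,interpolation=cv2.INTER_CUBIC))
```

```text
(no output)
```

View pics/topcrop.png

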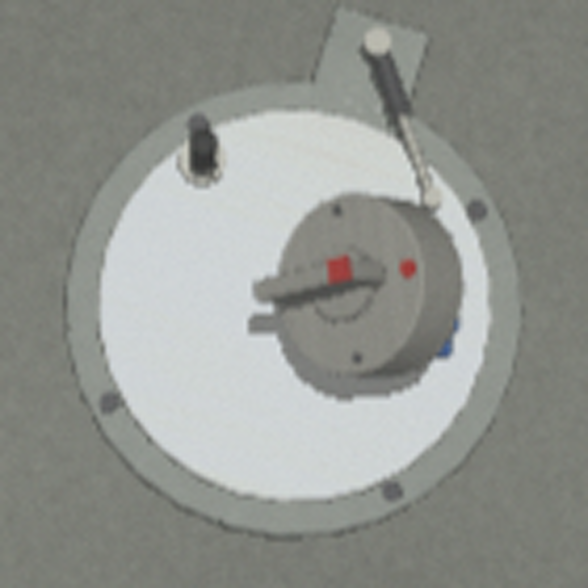

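View pics/scenecrop.png

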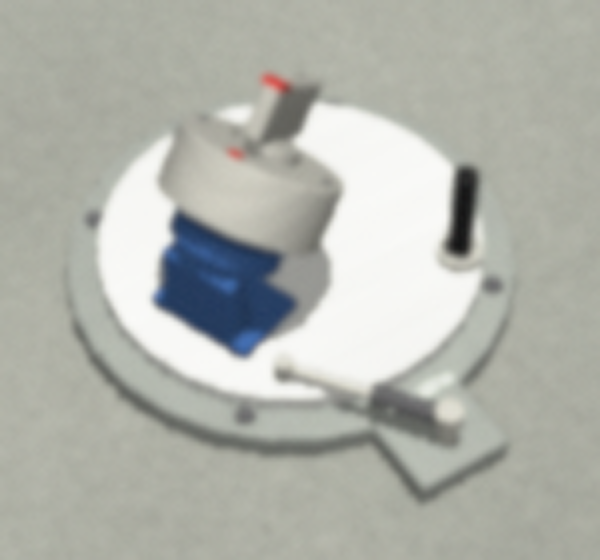

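View pics/wrist0.png

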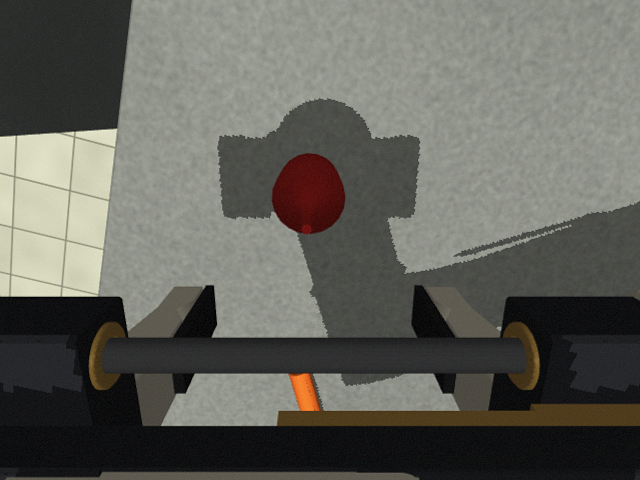

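```bash
cat >> h.py <<'E'
from scipy.optimize import least_squares
def K(c):
    i=robot.camera_info(c); f=240/np.tan(np.radians(i['vfov']/2)); return f,i['cx'],i['cy']
def view(c):
    i=robot.camera_info(c)
    if 'view' in i: return np.array(i['view'])
    T=np.eye(4); T[:3,:3]=robot.read_tcp_rot(); T[:3,3]=robot.read_position()
    return np.linalg.inv(T@np.array(i['T_tool_cam']))
def ray(c,uv,V=None):
    f,cx,cy=K(c); V=view(c) if V is None else V
    uv=np.atleast_2d(uv).astype(float)
    d=np.c_[(uv[:,0]-cx)/f,(uv[:,1]-cy)/f,np.ones(len(uv))]@V[:3,:3]
    return -V[:3,:3].T@V[:3,3],d
def onz(c,uv,z,V=None):
    o,d=ray(c,uv,V); return o+d*((z-o[2])/d[:,2])[:,None]
def proj(c,P,V=None):
    f,cx,cy=K(c); V=view(c) if V is None else V
    p=np.atleast_2d(P)@V[:3,:3].T+V[:3,3]; return np.c_[cx+f*p[:,0]/p[:,2],cy+f*p[:,1]/p[:,2]]
def circ(xy,r):
    f=lambda q:np.hypot(xy[:,0]-q[0],xy[:,1]-q[1])-r
    s=least_squares(f,xy.mean(0),loss='soft_l1',f_scale=0.002); return s.x,np.abs(f(s.x))
def blob(m,near,kmin=5):
    n,l,st,ce=cv2.connectedComponentsWithStats(m.astype(np.uint8))
    b=[(np.hypot(*(ce[i]-near)),i) for i in range(1,n) if st[i,4]>=kmin]; i=min(b)[1]; return l==i,ce[i],st[i]
def disc(c,im,near):
    m=(im.min(2)>185)
    m,ce,st=blob(m,near,300)
    cs,_=cv2.findContours(m.astype(np.uint8),cv2.RETR_EXTERNAL,cv2.CHAIN_APPROX_NONE)
    p=max(cs,key=cv2.contourArea)[:,0]; h=cv2.convexHull(p)[:,0]
    return h,st
E
python3 - <<'E'
from h import *
for c,near in (('top',(340,243)),('scene',(298,290))):
    z=np.load(f'pics/{c}0.npz'); im=z['im'].astype(int)
    print(c,-view(c)[:3,:3].T@view(c)[:3,3])
    h,st=disc(c,im,near); P=onz(c,h,0.030)
    print(st,circ(P[:,:2],.115)[0],circ(P[:,:2],.115)[1].round(4))
    # handle dark
    m=im.max(2)<70
    b,ce,st=blob(m,(318,205) if c=='top' else (341,278),5); print('handle',ce,st)
    ys,xs=np.nonzero(b); print(list(zip(xs,ys))[:6],list(zip(xs,ys))[-6:])
    r=(im[...,0]-im[...,1:].max(2))>60
    n,l,s,e=cv2.connectedComponentsWithStats(r.astype(np.uint8))
    for i in range(1,n):
        if s[i,4]>2 and abs(e[i]-near).max()<80: print('red',e[i],s[i])
    for q in ([[z['d'][int(near[1])-0,int(near[0])]]]): print(q)
E
```

```text
top [0.40952452 0.01795472 1.54103628]
[ 294  197   93   92 4575] [ 0.56162641 -0.04288785] [0.0035 0.0035 0.0029 0.0035 0.0035 0.0022 0.0023 0.0021 0.0022 0.0019
 0.0016 0.0017 0.0019 0.0018 0.0016 0.0022 0.0021 0.0024 0.0024 0.0024
 0.002  0.0017 0.0018 0.0021 0.002  0.0019 0.0021 0.0019 0.0018 0.0016
 0.0014 0.0019 0.0018 0.002  0.0019 0.0024 0.0025 0.0029 0.0033 0.0036
 0.003 ]
handle [318.04347826 207.60869565] [316 205   5   6  23]
[(np.int64(320), np.int64(205)), (np.int64(316), np.int64(206)), (np.int64(317), np.int64(206)), (np.int64(318), np.int64(206)), (np.int64(319), np.int64(206)), (np.int64(320), np.int64(206))] [(np.int64(317), np.int64(209)), (np.int64(318), np.int64(209)), (np.int64(319), np.int64(209)), (np.int64(320), np.int64(209)), (np.int64(317), np.int64(210)), (np.int64(318), np.int64(210))]
red [350.12 233.6 ] [348 231   5   6  25]
red [366.63636364 233.45454545] [365 232   4   4  11]
[np.float32(1.4422587)]
scene [ 1.10492691 -0.65862037  0.99455022]
[ 249  250   97   75 3283] [ 0.56429201 -0.04571341] [0.0026 0.0022 0.0021 0.0024 0.0012 0.0005 0.0005 0.0012 0.0002 0.0001
 0.0005 0.0005 0.0022 0.0008 0.0013 0.0009 0.0009 0.0008 0.0007 0.0007
 0.0004 0.0003 0.0001 0.0005 0.0005 0.0009 0.0011 0.0013 0.0017 0.0001
 0.0009]
handle [340.3375 277.6125] [337 268   7  20  80]
[(np.int64(340), np.int64(268)), (np.int64(341), np.int64(268)), (np.int64(342), np.int64(268)), (np.int64(340), np.int64(269)), (np.int64(341), np.int64(269)), (np.int64(342), np.int64(269))] [(np.int64(340), np.int64(286)), (np.int64(341), np.int64(286)), (np.int64(338), np.int64(287)), (np.int64(339), np.int64(287)), (np.int64(340), np.int64(287)), (np.int64(341), np.int64(287))]
red [293.375  245.3125] [291 244   6   4  16]
[np.float32(1.2518768)]
```

Run:
```python
from h import *
C=np.array([.563,-.0443])
a=onz('top',[[317.5,200]],.102)[0]; b=onz('scene',[[341,268.7]],.102)[0]
print('handle top',a,b)
for p in (a,b): v=p[:2]-C; print(np.hypot(*v),np.degrees(np.arctan2(v[1],v[0])))
# fixture yaw: plate outer edge mid (z~.018)
for uv in ([345.5,178],[361.4,175.8],):
    pass
for z in (0.01,.018):
    p=onz('top',[[270+384/4.2,170+24/4.2]],z)[0]; v=p[:2]-C; print('plate',p,np.hypot(*v),np.degrees(np.arctan2(v[1],v[0])))
p=onz('top',[[270+377/4.2,170+40/4.2]],.04)[0]; v=p[:2]-C; print('knob',np.hypot(*v),np.degrees(np.arctan2(v[1],v[0])))
# scene plate corners (422,498),(507,448) crop4 offset 225
p=onz('scene',[[225+464/4,225+472/4]],.01)[0]; v=p[:2]-C; print('plate scene',np.hypot(*v),np.degrees(np.arctan2(v[1],v[0])))
H=C+.1*(np.array([a,b]).mean(0)[:2]-C)/np.linalg.norm(np.array([a,b]).mean(0)[:2]-C)
th0=np.arctan2(*(H-C)[::-1]);print(H,np.degrees(th0))
for s in (1,-1):
  for dth in np.linspace(0,1.22,5):
    t=th0+dth; y=s*np.array([-np.sin(t),np.cos(t),0]); z=np.array([0,0,-1.]); x=np.cross(y,z)
    q=robot.ik([C[0]+.1*np.cos(t),C[1]+.1*np.sin(t),.068],np.c_[x,y,z]); print(s,dth,None if q is None else np.round(q,1))
```

```text
handle top [0.6508122  0.01469731 0.102     ] [0.64785299 0.00909392 0.102     ]
0.1057906639080317 33.89548527498089
0.10025438419921023 32.18024011847442
plate [ 0.73101085 -0.09358324  0.01      ] 0.17508993359311045 -16.34818942125615
plate [ 0.72933102 -0.09300043  0.018     ] 0.17331399039092518 -16.31962101709083
knob 0.15812652466173133 -15.86176296378406
plate scene 0.1816702539695739 -16.49264876164965
[0.64680911 0.01025303] 33.06090810790488
1 0.0 [ 18.2  25.6 -13.9   0.  -50.5 -75.1]
1 0.305 [ 20.8  24.1 -16.5   0.  -49.4 -60.3]
1 0.61 [ 23.2  22.1 -19.9   0.  -48.  -45.2]
1 0.915 [ 25.1  19.8 -23.6   0.  -46.6 -29.6]
1 1.22 [ 26.3  17.4 -27.5   0.  -45.2 -13.3]
-1 0.0 [ 18.2  25.6 -13.9   0.  -50.5 104.9]
-1 0.305 [ 20.8  24.1 -16.5   0.  -49.4 119.7]
-1 0.61 [ 23.2  22.1 -19.9   0.  -48.  134.8]
-1 0.915 [ 25.1  19.8 -23.6   0.  -46.6 150.4]
-1 1.22 [ 26.3  17.4 -27.5   0.  -45.2 166.7]
```

```bash
cat >> h.py <<'E'
C=np.array([.563,-.0443]); TH0=np.radians(33.06); YAW=np.radians(-16.3)
def hpose(d,z,r=.1):
    t=TH0+d; y=np.array([-np.sin(t),np.cos(t),0]); zz=np.array([0,0,-1.])
    return np.array([C[0]+r*np.cos(t),C[1]+r*np.sin(t),z]),np.c_[np.cross(y,zz),y,zz]
E
python3 - <<'E'
from h import *
robot.goto(*hpose(0,.20)); print(robot.read_t())
V=view('wrist'); im,d=robot.grab_frame('wrist'); save('w1',im); np.savez('pics/w1.npz',im=im,d=d,V=V)
print(proj('wrist',[[*hpose(0,0)[0][:2],.102],[*hpose(0,0)[0][:2],.03],[*C,.158]],V),robot.read_t())
E
```

```text
3.0083
[[315.00121614 237.86570776]
 [314.82144065 212.75823825]
 [315.31095018  71.54629948]] 3.0583
```

View pics/w1.png

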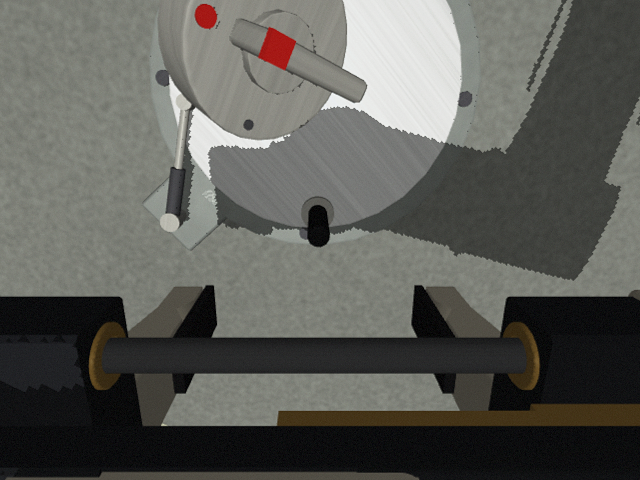

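Run:
```python
from h import *
p,R=hpose(0,.064)
robot.servo_line(p,R,speed=.12); print('f',robot.read_force().round(2))
robot.move_gripper(0.0); print('w',robot.read_grip_width(),robot.read_force().round(2),robot.read_t())
for d in np.linspace(0,1.22,9)[1:]:
    p,R=hpose(d,.064); robot.servo_line(p,R,speed=.10)
    f=robot.read_force(); t=TH0+d
    print(round(d,2),'Ft',round(f@[-np.sin(t),np.cos(t),0],2),'Fr',round(f@[np.cos(t),np.sin(t),0],2),'Fz',f[2].round(2),robot.read_grip_width().round(3) if hasattr(robot.read_grip_width(),'round') else robot.read_grip_width())
print(robot.read_t())
```

```text
f [ 0.11  0.56 -0.19]
w 0.17412283566240422 [-6.53  9.99  3.6 ] 5.475
0.15 Ft -4.84 Fr 0.67 Fz -1.83 0.1787596186768952
0.3 Ft -5.91 Fr -0.59 Fz -4.63 0.1791646633353883
0.46 Ft -3.0 Fr -0.46 Fz -5.21 0.17060446274630242
0.61 Ft 0.79 Fr 1.66 Fz -2.26 0.17551194441674317
0.76 Ft 5.84 Fr 4.58 Fz -0.24 0.17334356416909438
0.92 Ft 9.52 Fr 6.57 Fz 2.78 0.17217271657679734
1.07 Ft 9.57 Fr 9.07 Fz 3.77 0.17642564547219566
1.22 Ft 8.36 Fr 9.82 Fz 4.4 0.17402845640220324
7.875
```

Run:
```python
from h import *
for d in (1.24,1.26,1.28,1.30,1.32):
    p,R=hpose(d,.064); robot.servo_line(p,R,speed=.05)
    f=robot.read_force(); t=TH0+d
    Ft=f@[-np.sin(t),np.cos(t),0]; print(d,'Ft',round(Ft,2),'Fr',round(f@[np.cos(t),np.sin(t),0],2),robot.read_position().round(4),p.round(4))
    if Ft<-4: break
robot.move_gripper(0.6); robot.dwell(.2)
p,R=hpose(d,.2); robot.servo_line(p,R,speed=.2)
print(robot.read_t(),robot.read_force())
for c in ('scene','top'):
    im,dd=robot.grab_frame(c); save(c+'1',im); np.savez(f'pics/{c}1.npz',im=im,d=dd)
z=np.load('pics/top1.npz'); im=z['im'][170:310,270:410]
save('topcrop1',cv2.resize(im,None,fx=4.2,fy=4.2,interpolation=cv2.INTER_CUBIC))
```

```text
1.24 Ft 6.78 Fr 9.95 [0.537  0.0532 0.0638] [0.5386 0.0527 0.064 ]
1.26 Ft 0.81 Fr 7.73 [0.5366 0.0532 0.0638] [0.5367 0.0522 0.064 ]
1.28 Ft -6.64 Fr 5.74 [0.5366 0.0531 0.0639] [0.5348 0.0516 0.064 ]
10.475 [-0.50934722 -0.03053267 -0.20344236]
```

View pics/topcrop1.png

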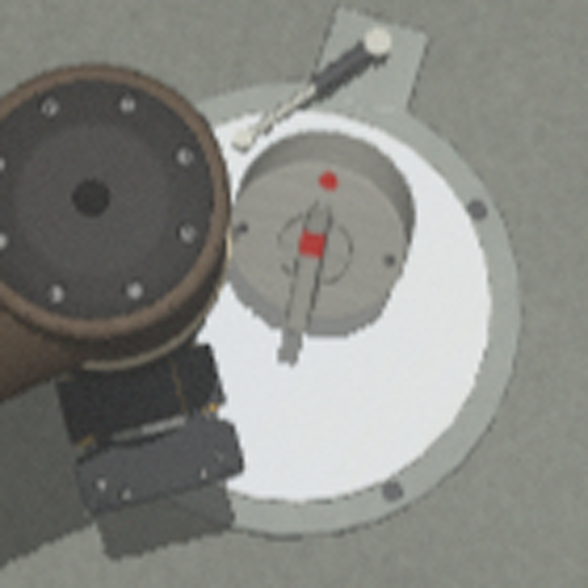

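View pics/scene1.png

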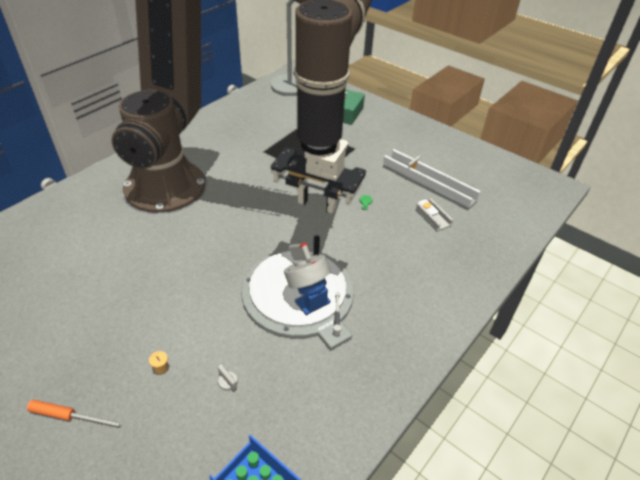

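```bash
cat >> h.py <<'E'
A40=np.radians(40)
def axle(yaw=YAW):
    L=np.array([-np.cos(yaw),-np.sin(yaw),0]); up=np.array([0,0,1.])
    Z=np.sin(A40)*L+np.cos(A40)*up; X=-np.cos(A40)*L+np.sin(A40)*up
    return np.c_[X,np.cross(Z,X),Z]
def wpose(th,s,off,yaw=YAW,P=None):
    # th drum angle(rad), s=+1: tool x=-Xd ; off: distance of the grasp point behind wing point along axle
    F=axle(yaw); c,sn=np.cos(th),np.sin(th)
    Xd=c*F[:,0]+sn*F[:,1]; Yd=-sn*F[:,0]+c*F[:,1]; Z=F[:,2]
    R=np.c_[-s*Xd,s*Yd,-Z]
    P=np.array([*C,.158]) if P is None else P
    return P+Z*(off-.019),R
E
python3 - <<'E'
from h import *
q0=robot.read_qpos()
for off in (0,.12):
  for s in (1,):
    for th in np.radians(np.arange(-180,181,30)):
        q=robot.ik(*wpose(th,s,off)); print(off,s,round(np.degrees(th)),None if q is None else np.round(q,1))
print(np.round(q0,1))
E
```

```text
0 1 -180 None
0 1 -150 None
0 1 -120 None
0 1 -90 None
0 1 -60 None
0 1 -30 None
0 1 0 None
0 1 30 None
0 1 60 None
0 1 90 None
0 1 120 None
0 1 150 None
0 1 180 None
0.12 1 -180 None
0.12 1 -150 None
0.12 1 -120 None
0.12 1 -90 None
0.12 1 -60 None
0.12 1 -30 None
0.12 1 0 None
0.12 1 30 None
0.12 1 60 None
0.12 1 90 None
0.12 1 120 None
0.12 1 150 None
0.12 1 180 None
[ 26.4   8.8 -19.1  -0.  -62.3 -10. ]
```

Run:
```python
from h import *
import h
for tilt in (0,10,20,25,30,35,40):
    h.A40=np.radians(tilt)
    for yaw in (YAW,np.radians(-4.5)):
        for off in (0,.1):
            r=[]
            for th in np.radians(np.arange(-180,180,30)):
                q=robot.ik(*wpose(th,1,off,yaw)); r.append(None if q is None else np.round(q).astype(int).tolist())
            print(tilt,round(np.degrees(yaw)),off,sum(x is not None for x in r),[x for x in r if x][:2])
```

```text
0 -16 0 11 [[15, 14, -20, 0, -55, 58], [15, 14, -20, 0, -55, 88]]
0 -16 0.1 11 [[15, 10, -12, 0, -68, 58], [15, 10, -12, 0, -68, 88]]
0 -4 0 12 [[15, 14, -20, 0, -55, 70], [15, 14, -20, 0, -55, 100]]
0 -4 0.1 12 [[15, 10, -12, 0, -68, 70], [15, 10, -12, 0, -68, 100]]
10 -16 0 12 [[19, 9, -32, 9, -41, 48], [19, 9, -32, 9, -41, 78]]
10 -16 0.1 12 [[20, 2, -25, 7, -55, 50], [20, 2, -25, 7, -55, 80]]
10 -4 0 11 [[18, 9, -31, 6, -41, 64], [18, 9, -31, 6, -41, 94]]
10 -4 0.1 11 [[19, 2, -24, 5, -55, 64], [19, 2, -24, 5, -55, 94]]
20 -16 0 11 [[21, 5, -46, 29, -26, 28], [21, 5, -46, 29, -26, 58]]
20 -16 0.1 11 [[26, -5, -39, 20, -42, 34], [26, -5, -39, 20, -42, 64]]
20 -4 0 12 [[20, 4, -44, 20, -25, 49], [20, 4, -44, 20, -25, 79]]
20 -4 0.1 12 [[23, -5, -37, 14, -41, 54], [23, -5, -37, 14, -41, 84]]
25 -16 0 12 [[15, 3, -56, 54, -16, 8], [15, 3, -56, 54, -16, 38]]
25 -16 0.1 12 [[28, -8, -47, 30, -36, 24], [28, -8, -47, 30, -36, 54]]
25 -4 0 11 [[16, 2, -54, 41, -13, 31], [16, 2, -54, 41, -13, 61]]
25 -4 0.1 12 [[24, -9, -45, 22, -33, 45], [24, -9, -45, 22, -33, 75]]
30 -16 0 0 []
30 -16 0.1 12 [[27, -10, -56, 44, -29, 10], [27, -10, -56, 44, -29, 40]]
30 -4 0 0 []
30 -4 0.1 11 [[24, -11, -54, 35, -24, 33], [24, -11, -54, 35, -24, 63]]
35 -16 0 0 []
35 -16 0.1 0 []
35 -4 0 0 []
35 -4 0.1 0 []
40 -16 0 0 []
40 -16 0.1 0 []
40 -4 0 0 []
40 -4 0.1 0 []
```

```bash
cat > fk.py <<'E'
import numpy as np
from scipy.spatial.transform import Rotation as Ro
def fkR(q,s4,s6,R0):
    q=np.radians(q)
    e=lambda a,t:Ro.from_rotvec(np.array(a,float)*t).as_matrix()
    A1=e([0,0,1],q[0]);A2=A1@e([0,1,0],q[1]);A3=A2@e([0,-1,0],q[2]);A4=A3@e([s4,0,0],q[3]);A5=A4@e([0,-1,0],q[4]);A6=A5@e([s6,0,0],q[5])
    return A1,A2,A3,A6,A6@R0
def fkp(q,p,s4,s6,R0):
    A1,A2,A3,A6,R=fkR(q,s4,s6,R0)
    return A1@np.array([p[0],p[1],p[2]])+A2@np.array([p[3],0,p[4]])+A3@np.array([p[5],0,p[6]])+A6@np.array([p[7],p[8],p[9]]),R
E
python3 - <<'E'
from h import *; import fk
from scipy.spatial.transform import Rotation as Ro
rng=np.random.default_rng(0); D=[]
while len(D)<60:
    R=(Ro.from_euler('z',rng.uniform(-180,180),degrees=True)*Ro.from_euler('xyz',[180+rng.uniform(-40,40),rng.uniform(-40,40),0],degrees=True)).as_matrix()
    p=np.array([rng.uniform(.3,.75),rng.uniform(-.4,.4),rng.uniform(.1,.5)])
    q=robot.ik(p,R)
    if q is not None: D.append((p,R,q))
best=None
for s4 in (1,-1):
    for s6 in (1,-1):
        R0s=[fk.fkR(q,s4,s6,np.eye(3))[4].T@R for p,R,q in D]
        sp=np.std(R0s,axis=0).max(); print(s4,s6,sp)
        if best is None or sp<best[0]: best=(sp,s4,s6,Ro.from_matrix(np.array(R0s)).mean().as_matrix())
_,s4,s6,R0=best
f=lambda x:np.concatenate([fk.fkp(q,x,s4,s6,R0)[0]-p for p,R,q in D])
s=least_squares(f,np.array([0,0,.3,.1,.4,.4,0,.2,0,0]))
print(s.x.round(4),np.abs(s.fun).max(),R0.round(3))
np.savez('fk.npz',x=s.x,s4=s4,s6=s6,R0=R0)
E
```

```text
1 1 0.6516660253234059
1 -1 0.46495690432380266
-1 1 0.7187844200203064
-1 -1 4.198806672137285e-16
[ 0.0043 -0.1679  0.1614  0.0681  0.5939  0.3927  0.0261  0.3644  0.0048
 -0.0081] 0.15201628289102764 [[-0.  0.  1.]
 [-1.  0. -0.]
 [-0. -1.  0.]]
```

```bash
cat > fk.py <<'E'
import numpy as np
from scipy.spatial.transform import Rotation as Ro
R0=np.array([[0,0,1.],[-1,0,0],[0,-1,0]])
e=lambda a,t:Ro.from_rotvec(np.array(a,float)*t).as_matrix()
def frames(q):
    q=np.radians(q); ax=[[0,0,1],[0,1,0],[0,-1,0],[-1,0,0],[0,-1,0],[-1,0,0]]; A=[];M=np.eye(3)
    for a,t in zip(ax,q): M=M@e(a,t); A.append(M)
    return A
E
python3 - <<'E'
from h import *; import fk
from scipy.spatial.transform import Rotation as Ro
rng=np.random.default_rng(0); D=[]
while len(D)<80:
    R=(Ro.from_euler('z',rng.uniform(-180,180),degrees=True)*Ro.from_euler('xyz',[180+rng.uniform(-40,40),rng.uniform(-40,40),0],degrees=True)).as_matrix()
    p=np.array([rng.uniform(.3,.75),rng.uniform(-.4,.4),rng.uniform(.1,.5)])
    q=robot.ik(p,R)
    if q is not None: D.append((p,R,q))
B=np.concatenate([np.c_[np.concatenate(fk.frames(q),1),np.eye(3)[:,2:]] for p,R,q in D]); b=np.concatenate([p for p,R,q in D])
x,_,rk,sv=np.linalg.lstsq(B,b,rcond=1e-9); print(rk,x.round(4),np.abs(B@x-b).max())
np.save('fk.npy',x)
E
```

```text
13 [ 0.      0.      0.0994 -0.     -0.      0.6016  0.2318 -0.     -0.
  0.2318 -0.0959  0.      0.189  -0.0959 -0.      0.189   0.     -0.
  0.0994] 1.2490009027033011e-15
```

```bash
cat >> fk.py <<'E'
from scipy.optimize import least_squares
X=np.load('fk.npy')
LO=np.array([-176.03,-82.01,-58.28,-173.87,-174.79,-173.66]);HI=np.array([176.03,121.73,71.71,95.51,-.11,173.66])
def fk(q):
    A=frames(q); return np.concatenate(A,1)@X[:18]+np.array([0,0,X[18]]),A[5]@R0
def jpts(q):
    A=frames(q); P=[np.array([0,0,X[18]+X[2]])]
    sh=P[0]; el=sh+A[1]@[0,0,X[5]]; w1=el+A[2]@[X[6]+X[9],0,0]; w2=w1+A[3]@[0,X[10]+X[13],0]; t=w2+A[5]@[X[12]+X[15],0,0]
    return sh,el,w1,w2,t
def ik(p,R,q0,tol=1e-5,m=1.0):
    def f(q):
        a,M=fk(np.degrees(q)); return np.r_[(a-p)*5,(M-R).ravel()]
    s=least_squares(f,np.radians(np.clip(q0,LO+m+.01,HI-m-.01)),bounds=(np.radians(LO+m),np.radians(HI-m)),max_nfev=100)
    return np.degrees(s.x) if np.abs(s.fun).max()<tol else None
E
cat > t.py <<'E'
from h import *; import fk
print(fk.fk(robot.read_qpos()),robot.read_position())
rng=np.random.default_rng(1)
for th in np.radians([0,90]):
  for off in (0.,):
    S=[]
    p,R=wpose(th,1,off)
    for k in range(120):
        q=fk.ik(p,R,rng.uniform(fk.LO,fk.HI))
        if q is not None and not any(np.abs(q-s).max()<1 for s in S): S.append(q)
    for s in S: print(round(np.degrees(th)),off,s.round(1)); print('   ',*[x.round(2) for x in fk.jpts(s)[1:4]])
E
time python3 t.py
```

```text
(array([0.53389914, 0.05135547, 0.198384  ]), array([[ 2.82141948e-01, -9.59369141e-01, -2.60248263e-03],
       [-9.59372662e-01, -2.82140532e-01, -9.03466731e-04],
       [ 1.32492267e-04,  2.75165655e-03, -9.99996205e-01]])) [0.53389914 0.05135547 0.198384  ]
real	0m12.075s
user	0m12.387s
sys	0m0.118s
```

```bash
cat > t.py <<'E'
from h import *; import fk
lo,hi=fk.LO.copy(),fk.HI.copy()
fk.LO=np.array([-180,-180,-180,-180,-180,-180.]);fk.HI=-fk.LO
rng=np.random.default_rng(1)
for th in np.radians([0]):
  for off in (0.,):
    S=[]
    p,R=wpose(th,1,off)
    for k in range(150):
        q=fk.ik(p,R,rng.uniform(fk.LO,fk.HI))
        if q is not None and not any(np.abs(q-s).max()<1 for s in S): S.append(q)
    for s in S: print(s.round(1),'viol',np.where(s<lo,s-lo,np.where(s>hi,s-hi,0)).round(1)); print('   ',*[x.round(2) for x in fk.jpts(s)[1:4]])
E
time python3 t.py
```

```text
[  23.3  107.8 -149.4   52.6 -148.9  -74.2] viol [  0.    0.  -91.1   0.    0.    0. ]
    [0.53 0.23 0.01] [0.43 0.19 0.47] [0.34 0.02 0.43]
[ 153.6 -103.4  -40.3  -27.4  165.8   71.1] viol [  0.  -21.4   0.    0.  165.9   0. ]
    [ 0.52 -0.26  0.06] [ 0.34 -0.17  0.47] [0.34 0.02 0.43]
[  20.7  108.7 -112.3  -58.   152.9 -174.9] viol [  0.    0.  -54.    0.  153.   -1.3]
    [0.53 0.2  0.01] [0.21 0.08 0.31] [0.34 0.02 0.43]
[-159.3 -108.7  -67.7  122.   152.9 -174.9] viol [  0.  -26.7  -9.4  26.5 153.   -1.3]
    [0.53 0.2  0.01] [0.21 0.08 0.31] [0.34 0.02 0.43]
[ -26.4  103.4 -139.7  152.6  165.8   71.1] viol [  0.    0.  -81.4  57.1 165.9   0. ]
    [ 0.52 -0.26  0.06] [ 0.34 -0.17  0.47] [0.34 0.02 0.43]
[-156.7 -107.8  -30.6 -127.4 -148.9  -74.2] viol [  0.  -25.8   0.    0.    0.    0. ]
    [0.53 0.23 0.01] [0.43 0.19 0.47] [0.34 0.02 0.43]
[ 154.9 -104.1  -63.    31.7 -169.2  128. ] viol [  0.  -22.1  -4.7   0.    0.    0. ]
    [ 0.53 -0.25  0.05] [ 0.21 -0.1   0.36] [0.34 0.02 0.43]
[ -25.1  104.1 -117.  -148.3 -169.2  128. ] viol [  0.    0.  -58.8   0.    0.    0. ]
    [ 0.53 -0.25  0.05] [ 0.21 -0.1   0.36] [0.34 0.02 0.43]
real	0m8.159s
user	0m7.892s
sys	0m0.168s
```

```bash
cat >> fk.py <<'E'
LU=X[5];LF=X[6]+X[9];DW=X[10]+X[13];LT=X[12]+X[15];LT=LT+0;SH=np.array([0,0,X[18]+X[2]])
def ikall(p,R,lim=True,nscan=1440):
    """all solutions by scanning the q5-axis direction"""
    TL=np.linalg.norm(fk([0]*6)[0]-jpts([0]*6)[3]); t=R[:,2]; w2=p-TL*t
    a=np.cross(t,[0,0,1.]);a/=np.linalg.norm(a);b=np.cross(t,a)
    ph=np.linspace(0,2*np.pi,nscan+1); sols=[]
    def geom(phi,el,sh):
        n=np.cos(phi)*a+np.sin(phi)*b          # direction of A4 y
        w1=w2-DW*n; d=w1-SH; r=np.hypot(d[0],d[1])*sh; D=np.hypot(r,d[2])
        c=(LU**2+LF**2-D**2)/(2*LU*LF)
        if abs(c)>1: return None
        g=np.arccos(c)*el                       # interior elbow angle
        q3=-(np.pi/2-g) if True else 0
        # upper arm dir elevation from vertical q2: solve planar
        # elbow=(LU sin q2, LU cos q2); forearm pitch down = q2-q3
        A=LU-LF*np.sin(-q3); B=LF*np.cos(q3)    # w = Rot(q2)*(B,A) (x fwd,z up)
        q2=np.arctan2(r,d[2])-np.arctan2(B,A)
        q2=(q2+np.pi)%(2*np.pi)-np.pi
        q1=np.arctan2(d[1]*sh,d[0]*sh)
        F=e([0,0,1],q1)@e([0,1,0],q2-q3)
        return n,q1,q2,q3,F
    for el in (1,-1):
        for sh in (1,-1):
            v=[]
            for phi in ph:
                g=geom(phi,el,sh); v.append(np.nan if g is None else g[0]@g[4][:,0])
            v=np.array(v)
            for i in np.nonzero(v[:-1]*v[1:]<=0)[0]:
                from scipy.optimize import brentq
                try: phi=brentq(lambda z:(lambda g:g[0]@g[4][:,0])(geom(z,el,sh)),ph[i],ph[i+1],xtol=1e-12)
                except Exception: continue
                n,q1,q2,q3,F=geom(phi,el,sh)
                l=F.T@n; q4=-np.arctan2(l[2],l[1])
                F4=F@e([-1,0,0],q4); l=F4.T@t; q5=np.arctan2(l[2],l[0])  # t = Ry(-q5)x = (cos q5,0,sin q5)
                F5=F4@e([0,-1,0],q5); l=F5.T@(R@R0.T); q6=np.arctan2(-l[2,1],l[1,1])
                q=np.degrees([q1,q2,q3,q4,q5,q6]); P,M=fk(q)
                if np.abs(P-p).max()>1e-4 or np.abs(M-R).max()>1e-3: print('bad',q,P-p);continue
                if lim and ((q<LO)|(q>HI)).any(): continue
                sols.append(q)
    return sols
E
cat > t.py <<'E'
from h import *; import fk
print(fk.LU,fk.LF,fk.DW,fk.SH)
for off in (0.,.1):
    for s in fk.ikall(*wpose(0,1,off),lim=False): print(off,s.round(1),'viol',np.where(s<fk.LO,s-fk.LO,np.where(s>fk.HI,s-fk.HI,0)).round(1))
E
time python3 t.py
```

```text
0.6016000000000004 0.46360000000000023 -0.19180000000000036 [0.     0.     0.1988]
0.0 [ 154.9 -104.1  -63.    31.7 -169.2  128. ] viol [  0.  -22.1  -4.7   0.    0.    0. ]
0.0 [-159.3 -108.7  -67.7  122.   152.9 -174.9] viol [  0.  -26.7  -9.4  26.5 153.   -1.3]
0.0 [-156.7 -107.8  -30.6 -127.4 -148.9  -74.2] viol [  0.  -25.8   0.    0.    0.    0. ]
0.0 [ 153.6 -103.4  -40.3  -27.4  165.8   71.1] viol [  0.  -21.4   0.    0.  165.9   0. ]
0.0 [ -25.1  104.1 -117.  -148.3 -169.2  128. ] viol [  0.    0.  -58.8   0.    0.    0. ]
0.0 [  20.7  108.7 -112.3  -58.   152.9 -174.9] viol [  0.    0.  -54.    0.  153.   -1.3]
0.0 [  23.3  107.8 -149.4   52.6 -148.9  -74.2] viol [  0.    0.  -91.1   0.    0.    0. ]
0.0 [ -26.4  103.4 -139.7  152.6  165.8   71.1] viol [  0.    0.  -81.4  57.1 165.9   0. ]
0.1 [ 148.9  -86.5  -59.6   22.2 -154.2  121.6] viol [ 0.  -4.5 -1.4  0.   0.   0. ]
0.1 [-143.5  -91.8  -65.1  134.9  133.7 -170. ] viol [  0.   -9.7  -6.8  39.4 133.8   0. ]
0.1 [-155.9  -95.8  -26.5 -114.3 -152.8  -59.9] viol [  0.  -13.8   0.    0.    0.    0. ]
0.1 [156.3 -90.5 -34.5 -39.7 172.6  56.3] viol [  0.   -8.5   0.    0.  172.7   0. ]
0.1 [ -31.1   86.5 -120.4 -157.8 -154.2  121.6] viol [  0.    0.  -62.1   0.    0.    0. ]
0.1 [  36.5   91.8 -114.9  -45.1  133.7 -170. ] viol [  0.    0.  -56.6   0.  133.8   0. ]
0.1 [  24.1   95.8 -153.5   65.7 -152.8  -59.9] viol [  0.    0.  -95.2   0.    0.    0. ]
0.1 [ -23.7   90.5 -145.5  140.3  172.6   56.3] viol [  0.    0.  -87.2  44.8 172.7   0. ]
real	0m2.731s
user	0m2.220s
sys	0m0.165s
```

```bash
cat >> h.py <<'E'
def wpose2(th,s,off,beta,yaw=YAW,P=None):
    """beta: tool tilted about Yd: tool z = -(cos b Z + sin b Xd)  (hand leans towards +Xd)"""
    F=axle(yaw); c,sn=np.cos(th),np.sin(th)
    Xd=c*F[:,0]+sn*F[:,1]; Yd=-sn*F[:,0]+c*F[:,1]; Z=F[:,2]
    t=-(np.cos(beta)*Z+np.sin(beta)*Xd); y=s*Yd; R=np.c_[np.cross(y,t),y,t]
    P=np.array([*C,.158]) if P is None else P
    return P-t*(off-.019),R
E
cat > t.py <<'E'
from h import *; import fk
for th in range(-180,180,20):
    o=''
    for b in range(-60,61,10):
        n=[]
        for s in (1,-1):
            n+=[q for q in fk.ikall(*wpose2(np.radians(th),s,0,np.radians(b)),nscan=180)]
        o+=' %2d'%len(n)
    print('%5d'%th,o)
E
time python3 t.py
```

```text
-180   2  2  2  2  2  0  0  0  0  0  0  0  0
 -160   2  2  2  2  2  0  0  0  2  2  0  0  2
 -140   2  2  2  2  2  0  0  0  2  2  2  2  2
 -120   2  2  2  2  2  0  0  0  2  2  2  2  2
 -100   2  2  2  2  0  0  0  0  0  2  2  2  2
  -80   2  2  2  0  0  0  0  0  0  2  2  2  2
  -60   0  0  0  0  0  0  0  0  2  2  2  2  2
  -40   0  0  0  0  0  0  0  0  2  2  2  2  2
  -20   0  0  0  0  0  2  0  0  2  2  2  2  2
    0   0  0  0  0  0  0  0  0  2  2  0  2  2
   20   2  0  0  2  2  0  0  0  2  2  2  2  2
   40   2  2  2  2  2  0  0  0  2  2  2  2  2
   60   2  2  2  2  2  0  0  0  2  2  2  2  2
   80   2  2  2  2  0  0  0  0  0  2  2  2  2
  100   2  2  2  2  0  0  0  0  0  0  2  2  2
  120   2  2  2  2  2  0  0  0  0  0  0  0  0
  140   2  2  2  2  2  0  0  0  0  0  0  0  0
  160   2  2  2  2  2  0  0  2  0  0  0  0  0fk.py:27: RuntimeWarning: invalid value encountered in divide
  a=np.cross(t,[0,0,1.]);a/=np.linalg.norm(a);b=np.cross(t,a)

real	0m38.010s
user	0m36.874s
sys	0m0.195s
```

```bash
cat > t.py <<'E'
from h import *
z=np.load('pics/top1.npz'); im=z['im'].astype(int)
r=(im[...,0]-im[...,1:].max(2))>50
n,l,s,e=cv2.connectedComponentsWithStats(r.astype(np.uint8))
for i in range(1,n):
    if s[i,4]>4 and abs(e[i]-[348,220]).max()<30: print('red',e[i],s[i])
F=axle(); P=np.array([*C,.158])
h,st=disc('top',im,(340,243)); 
m=[i for i in range(1,n) if s[i,4]>4 and abs(e[i]-[348,220]).max()<30]
for i in m:
    for k in (-.038,0.006):
        o,d=ray('top',e[i]); d=d[0]; Z=F[:,2]; Q=P+k*Z; X=o+d*((Q-o)@Z/(d@Z)); v=F.T@(X-Q); print(e[i],k,v.round(4),np.degrees(np.arctan2(v[1],v[0])),np.hypot(v[0],v[1]))
E
python3 t.py
python3 - <<'E'
import sys; sys.path.insert(0,'.')
from h import *
z=np.load('pics/scene1.npz'); im=z['im'][225:365,225:375]
cv2.imwrite('pics/scenecrop1.png',cv2.cvtColor(cv2.resize(im,None,fx=4,fy=4,interpolation=cv2.INTER_CUBIC),cv2.COLOR_RGB2BGR))
E
```

```text
red [347.61538462 212.61538462] [346 211   4   4  13]
red [343.6 227.8] [341 225   6   6  30]
[347.61538462 212.61538462] -0.038 [0.0375 0.0056 0.    ] 8.454625389782766 0.03790679888685757
[347.61538462 212.61538462] 0.006 [ 0.064  0.006 -0.   ] 5.336319153720866 0.06429211337653092
[343.6 227.8] -0.038 [-0.0044  0.0034 -0.    ] 142.00018429560106 0.005593812010516235
[343.6 227.8] 0.006 [0.0236 0.0039 0.    ] 9.43230806950347 0.023966770116986873
```

View pics/scenecrop1.png

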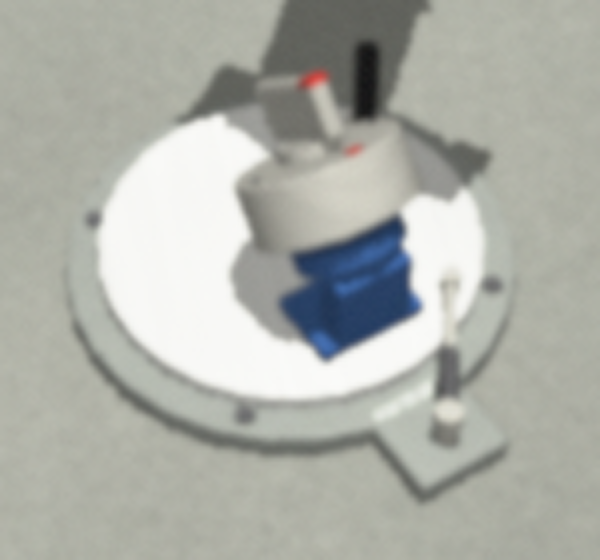

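```bash
cat > t.py <<'E'
from h import *; import fk,sys
def track(b,s,ths,q):
    out=[]
    for th in ths:
        S=fk.ikall(*wpose2(np.radians(th),s,0,np.radians(b)),nscan=240)
        if not S: break
        S=sorted(S,key=lambda x:np.abs(x-q).max())
        if np.abs(S[0]-q).max()>25: break
        q=S[0]; out.append((th,q))
    return out
for b in (25,30,35,40,45,-25,-30,-35,-40):
    t0=10 if b>0 else 180
    for s in (1,-1):
        S=fk.ikall(*wpose2(np.radians(t0),s,0,np.radians(b)),nscan=720)
        for q in S:
            up=track(b,s,range(t0+5,t0+181,5),q); dn=track(b,s,range(t0-5,t0-181,-5),q)
            a=dn[-1] if dn else (t0,q); c=up[-1] if up else (t0,q)
            st=max([np.abs(np.diff([x[1] for x in up],axis=0)).max() if len(up)>1 else 0,np.abs(np.diff([x[1] for x in dn],axis=0)).max() if len(dn)>1 else 0])
            print(b,s,q.round(0),'range',a[0],a[1].round(0),c[0],c[1].round(0),'maxstep',st.round(1))
E
time python3 t.py 2>/dev/null
```

```text
25 1 [  23.    7.  -40.   23.  -35. -138.] range -165 [ -38.   12.  -57. -144.  -47.  -93.] 75 [  26.   10.  -57.   72.  -42. -130.] maxstep 6.3
25 -1 [ 23.   7. -40.  23. -35.  42.] range -165 [ -38.   12.  -57. -144.  -47.   87.] 75 [ 26.  10. -57.  72. -42.  50.] maxstep 6.3
30 1 [  22.   10.  -33.   15.  -43. -131.] range -160 [ -42.   19.  -58. -140.  -59.  -85.] 85 [  29.   13.  -57.   73.  -49. -127.] maxstep 5.5
30 -1 [ 22.  10. -33.  15. -43.  49.] range -160 [ -42.   19.  -58. -140.  -59.   95.] 85 [ 29.  13. -57.  73. -49.  53.] maxstep 5.5
35 1 [  20.   12.  -28.   10.  -49. -125.] range -155 [ -46.   26.  -58. -134.  -69.  -78.] 90 [  32.   17.  -56.   71.  -55. -125.] maxstep 5.2
35 -1 [ 20.  12. -28.  10. -49.  55.] range -155 [ -46.   26.  -58. -134.  -69.  102.] 90 [ 32.  17. -56.  71. -55.  55.] maxstep 5.2
40 1 [  19.   15.  -22.    7.  -56. -121.] range 5 [  17.   15.  -21.    3.  -56. -122.] 100 [  34.   21.  -58.   76.  -61. -125.] maxstep 5.1
40 -1 [ 19.  15. -22.   7. -56.  59.] range 5 [ 17.  15. -21.   3. -56.  58.] 100 [ 34.  21. -58.  76. -61.  55.] maxste
[... 745 characters left out ...]
ange 20 [ -42.   19.  -58. -140.  -59.  -85.] 265 [  29.   13.  -57.   73.  -49. -127.] maxstep 5.5
-35 1 [ 17.  12. -26.   4. -48.  54.] range 25 [ -46.   26.  -58. -134.  -69.  102.] 270 [ 32.  17. -56.  71. -55.  55.] maxstep 5.2
-35 -1 [  17.   12.  -26.    4.  -48. -126.] range 25 [ -46.   26.  -58. -134.  -69.  -78.] 270 [  32.   17.  -56.   71.  -55. -125.] maxstep 5.2
-40 1 [ 15.  14. -20.  -0. -55.  58.] range 30 [ -48.   32.  -55. -128.  -75.  107.] 280 [ 34.  21. -58.  76. -61.  55.] maxstep 5.4
-40 -1 [  15.   14.  -20.   -0.  -55. -122.] range 30 [ -48.   32.  -55. -128.  -75.  -73.] 280 [  34.   21.  -58.   76.  -61. -125.] maxstep 5.4
real	1m29.005s
user	1m27.588s
sys	0m0.218s
```

```bash
cat > t.py <<'E'
from h import *; import fk
B=np.radians(30); th=np.radians(7.5)
p,R=wpose2(th,-1,.10,B); S=fk.ikall(p,R,nscan=720); q=S[0]; print([s.round(1) for s in S],p)
robot.move_gripper(1.0)
p0=robot.read_position(); robot.servo_line([p0[0],p0[1],.27],speed=.25)
q0=np.array(robot.read_qpos()); 
for a in np.linspace(0,1,6): print(fk.fk(q0+a*(q-q0))[0].round(3))
robot.movej(q)
print(robot.read_t(),robot.read_position(),p)
print('free',robot.read_force().round(2),robot.read_ft_torque().round(3))
V=view('wrist'); im,d=robot.grab_frame('wrist'); save('w2',im); np.savez('pics/w2.npz',im=im,d=d,V=V)
F=axle(); P=np.array([*C,.158]); Xd=np.cos(th)*F[:,0]+np.sin(th)*F[:,1]
print(proj('wrist',[P,P+.006*F[:,2],P-.038*F[:,2]+.041*Xd,P+.006*F[:,2]+.032*Xd,P+.006*F[:,2]-.032*Xd],V).round(1))
E
python3 t.py
```

```text
[array([ 23.2,   3.1, -25.8,  11.3, -56.2,  50.7])] [ 0.55072879 -0.03520396  0.23754671]
[0.535 0.052 0.271]
[0.539 0.033 0.264]
[0.543 0.014 0.256]
[ 0.546 -0.004  0.25 ]
[ 0.549 -0.02   0.244]
[ 0.551 -0.035  0.238]
12.7917 [ 0.55059657 -0.0351414   0.23715729] [ 0.55072879 -0.03520396  0.23754671]
free [-0.15 -0.04  1.25] [0.328 0.642 0.02 ]
[[314.5 247.4]
 [314.5 254.6]
 [314.4 159.4]
 [314.5 218.5]
 [314.5 284.4]]
```

View pics/w2.png

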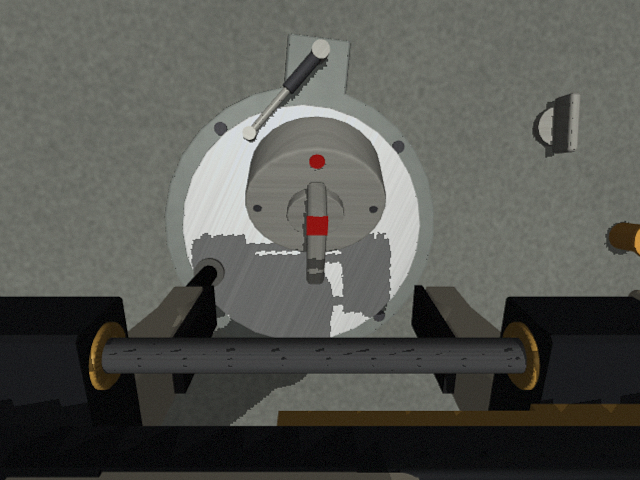

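```bash
cat > t.py <<'E'
from h import *
for i in range(3):
    robot.dwell(.15); print('free',robot.read_t(),robot.read_force().round(3),robot.read_ft_torque().round(4),np.array(robot.read_effort()).round(2))
E
python3 t.py
```

```text
free 12.9917 [-0.106  0.248  0.094] [ 0.3197  0.6512 -0.0228] [-3.000e-02 -3.280e+01  2.837e+01  6.800e+00  3.400e-01 -3.000e-02]
free 13.1417 [-0.552  0.2   -0.208] [ 0.3055  0.6789 -0.0286] [ 0.000e+00 -3.277e+01  2.842e+01  6.810e+00  3.400e-01 -2.000e-02]
free 13.2917 [-0.206  0.381 -0.019] [0.2661 0.639  0.0074] [ 1.000e-02 -3.277e+01  2.841e+01  6.810e+00  3.400e-01 -2.000e-02]
```

```bash
cat >> h.py <<'E'
import fk
def rd(n=10,dt=.02):
    f=[];m=[]
    for i in range(n):
        f.append(robot.read_force());m.append(robot.read_ft_torque())
        if i<n-1: robot.dwell(dt)
    return np.mean(f,0),np.mean(m,0),np.std(m,0)
def qnear(p,R,q,nscan=360,mx=30):
    S=sorted(fk.ikall(p,R,nscan=nscan),key=lambda x:np.abs(x-q).max())
    if not S or np.abs(S[0]-q).max()>mx: raise RuntimeError('no near ik %s'%S)
    return S[0]
def qpath(th0,th1,s,off,b,P,q,step=5):
    n=max(1,int(np.ceil(abs(th1-th0)/np.radians(step)))); out=[]
    for th in np.linspace(th0,th1,n+1)[1:]:
        q=qnear(*wpose2(th,s,off,b,P=P),q); out.append((th,q))
    return out
E
cat > t.py <<'E'
from h import *
print([robot.read_ft_torque().round(3).tolist() for i in range(3)],robot.read_t())
B=np.radians(30); P=np.array([*C,.158]); q=np.array(robot.read_qpos()); D=[]
def log():
    f,m,s=rd(8); D.append(np.r_[np.array(robot.read_tcp_rot()).ravel(),f,m]); print(robot.read_t(),f.round(2),m.round(3),s.round(3))
log()
a=qpath(np.radians(7.5),np.radians(-70),-1,.10,B,P,q)
b=qpath(np.radians(7.5),np.radians(65),-1,.10,B,P,q)
robot.movej(b[-1][1]); log()
robot.movej(a[-1][1]); log()
np.save('free.npy',D)
E
python3 t.py
```

```text
[[0.266, 0.639, 0.007], [0.266, 0.639, 0.007], [0.266, 0.639, 0.007]] 13.2917
13.4083 [-0.18  0.16  0.45] [0.309 0.666 0.006] [0.028 0.025 0.018]
14.0917 [ 0.32 -0.08  0.14] [ 1.681  0.922 -0.009] [0.032 0.031 0.022]
15.45 [ 0.08 -0.03 -0.  ] [-1.102  1.919  0.01 ] [0.023 0.024 0.023]
```

```bash
cat > t.py <<'E'
from h import *
D=np.load('free.npy')
Rs=np.array([[-9.65949272e-01,-2.58731181e-01,-4.24710343e-04],[-2.58731507e-01,9.65948568e-01,1.17067148e-03],[1.07359133e-04,1.24069521e-03,-9.99999225e-01]])
sk=np.array([[0,1.,0],[-1,0,0],[0,0,0]])  # v x (-z) = (-vy, vx,0)
sk=np.array([[0,-1.,0],[1,0,0],[0,0,0]])
for mode in range(3):
    A=[];b=[]
    for d in D:
        R=d[:9].reshape(3,3)
        A.append(sk@R if mode==0 else sk@R-R@Rs.T@sk@Rs if mode==1 else sk@R-sk@Rs); b.append(d[12:])
    A=np.concatenate(A);b=np.concatenate(b); x=np.linalg.lstsq(A,b,rcond=None)[0]; print(mode,x,(A@x-b).round(3))
E
python3 t.py
```

```text
0 [ 0.11433119 -0.09819835  3.39475657] [-0.005 -0.022 -0.006  0.042 -0.03   0.009  0.069  0.022 -0.01 ]
1 [0.04899082 0.20751505 3.36184199] [ 0.066 -0.16  -0.037  0.104 -0.077  0.069 -0.044 -0.065  0.001]
2 [ 0.0765614  -0.04133195  3.3305085 ] [-0.018 -0.015 -0.006  0.007  0.019  0.009  0.007 -0.004 -0.01 ]
```

```bash
cat >> h.py <<'E'
BM=np.array([0.0765614,-0.04133195,3.3305085]); RS=np.array([[-9.65949272e-01,-2.58731181e-01,-4.24710343e-04],[-2.58731507e-01,9.65948568e-01,1.17067148e-03],[1.07359133e-04,1.24069521e-03,-9.99999225e-01]])
SK=np.array([[0,-1.,0],[1,0,0],[0,0,0]])
def mbias(R): return SK@(R-RS)@BM
E
cat > t.py <<'E'
from h import *
B=np.radians(30); th=np.radians(6.6); F=axle()
Yd=-np.sin(th)*F[:,0]+np.cos(th)*F[:,1]; P=np.array([*C,.158])-.0012*Yd; np.save('P.npy',P); print(P)
q=np.array(robot.read_qpos())
a=qpath(np.radians(-70),th,-1,.10,B,P,q); robot.movej(a[-1][1])
V=view('wrist'); im,d=robot.grab_frame('wrist'); save('w3',im)
p,R=wpose2(th,-1,0,B,P=P)
robot.servo_line(p,R,speed=.08)
print(robot.read_t(),robot.read_force().round(2),np.array(robot.read_qpos()).round(1))
robot.move_gripper(0.0); robot.dwell(.2)
f,m,s=rd(6); R=np.array(robot.read_tcp_rot())
print(robot.read_t(),robot.read_grip_width()*88,f.round(2),(m-mbias(R)).round(3),(robot.read_position()-p).round(4),np.degrees(np.arccos((np.trace(R.T@wpose2(th,-1,0,B,P=P)[1])-1)/2)))
for c in ('scene','top'):
    im,d=robot.grab_frame(c); save(c+'2',im)
E
python3 t.py
```

```text
[ 0.56276684 -0.04547379  0.15808866]
17.7167 [ 0.3   0.56 -0.35] [ 20.7   9.6 -32.8  13.1 -42.1  49.1]
19.175 11.73020364284884 [-0.11  0.18 -0.24] [0.137 0.022 0.188] [-0.  0. -0.] 0.0033528020469381407
```

View pics/w3.png

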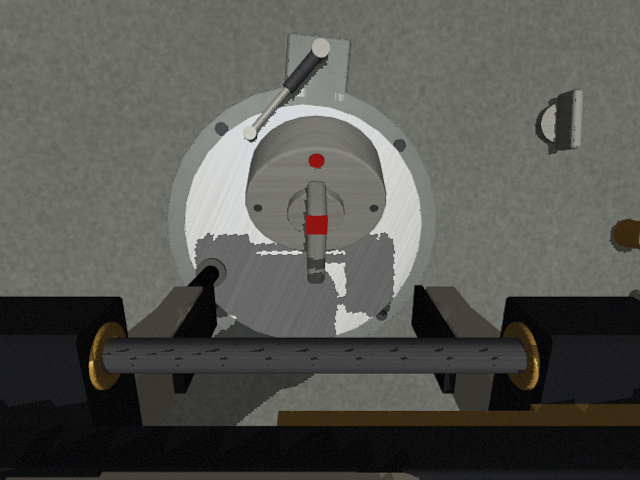

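View pics/scene2.png

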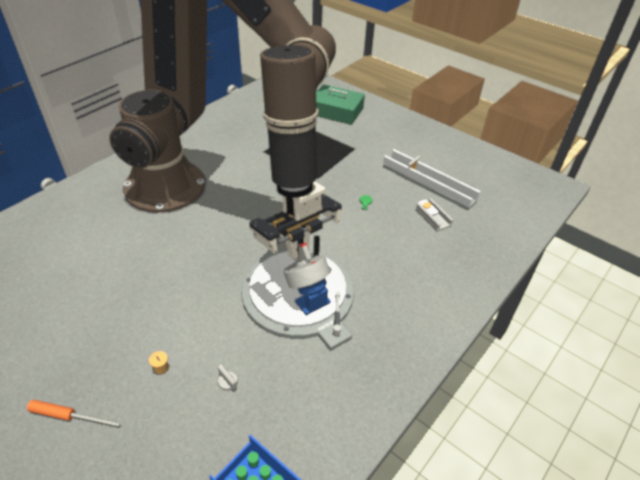

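```bash
cat >> h.py <<'E'
def sweep(th0,th1,s,b,P,step=5,n=4,off=0):
    q=np.array(robot.read_qpos()); path=qpath(th0,th1,s,off,b,P,q,step); out=[]
    sg=np.sign(th1-th0)
    for th,q in path:
        robot.movej(q); f,m,_=rd(n,.015); R=np.array(robot.read_tcp_rot()); p=np.array(robot.read_position())
        if np.linalg.norm(f)>35: print('FORCE',f); break
        out.append(np.r_[th,sg,p,R.ravel(),f,m])
    return np.array(out)
def tau(D,P,zoff=0,yaw=YAW):
    Z=axle(yaw)[:,2]; r=[]
    for d in D:
        R=d[5:14].reshape(3,3); F=d[14:17]; M=d[17:20]-mbias(R); ref=d[2:5]+zoff*R[:,2]
        r.append((M+np.cross(ref-P,F))@Z)
    return np.array(r)
E
cat > t.py <<'E'
from h import *
B=np.radians(30); P=np.load('P.npy'); r=np.radians
D=sweep(r(6.6),r(31.6),-1,B,P); np.save('d1.npy',D)
print(robot.read_t(),robot.read_grip_width()*88)
for d,t in zip(D,tau(D,P)): print(np.degrees(d[0]).round(1),t.round(3),d[14:17].round(1),(d[17:20]-mbias(d[5:14].reshape(3,3))).round(3))
E
python3 t.py
```

```text
20.775 11.830205491337914
11.6 0.381 [ 0.5 -0.2 -0.1] [-0.266 -0.096  0.304]
16.6 0.111 [-0.5  0.9  0.5] [0.219 0.107 0.306]
21.6 -0.185 [-1.1  2.7  0.2] [0.771 0.327 0.334]
26.6 -0.511 [-2.   3.7  0.1] [1.33  0.635 0.3  ]
31.6 -0.817 [-2.9  5.5  0.2] [1.814 0.967 0.233]
```

```bash
cat > t.py <<'E'
from h import *
D=np.load('d1.npy'); P=np.load('P.npy')
for zo in (-.3,-.32,-.34,-.36,-.378):
    print(zo)
    for d in D:
        R=d[5:14].reshape(3,3); F=d[14:17]; M=d[17:20]-mbias(R)+np.cross(d[2:5]+zo*R[:,2]-P,F); print('  ',np.degrees(d[0]).round(1),'axle frame M',(axle().T@M).round(3),'F',(axle().T@F).round(2))
E
python3 t.py
```

```text
-0.3
   11.6 axle frame M [ 0.015 -0.015  0.365] F [ 0.35 -0.04 -0.48]
   16.6 axle frame M [ 0.197 -0.018  0.224] F [-0.28  0.7   0.85]
   21.6 axle frame M [0.232 0.05  0.198] F [-1.27  2.25  1.3 ]
   26.6 axle frame M [0.421 0.198 0.043] F [-2.22  3.02  1.95]
   31.6 axle frame M [0.402 0.314 0.004] F [-3.17  4.48  2.94]
-0.32
   11.6 axle frame M [ 0.015 -0.004  0.364] F [ 0.35 -0.04 -0.48]
   16.6 axle frame M [ 0.187 -0.031  0.232] F [-0.28  0.7   0.85]
   21.6 axle frame M [0.198 0.016 0.224] F [-1.27  2.25  1.3 ]
   26.6 axle frame M [0.377 0.142 0.08 ] F [-2.22  3.02  1.95]
   31.6 axle frame M [0.34  0.234 0.058] F [-3.17  4.48  2.94]
-0.34
   11.6 axle frame M [0.015 0.006 0.363] F [ 0.35 -0.04 -0.48]
   16.6 axle frame M [ 0.177 -0.044  0.24 ] F [-0.28  0.7   0.85]
   21.6 axle frame M [ 0.163 -0.019  0.25 ] F [-1.27  2.25  1.3 ]
   26.6 axle frame M [0.334 0.086 0.117] F [-2.22  3.02  1.95]
   31.6 axle frame M [0.277 0.154 0.113] F [-3.17  4.48  2.94]
-0.36
   11.6 axle frame M [0.014 0.017 0.362] F [ 0.35 -0.04 -0.48]
   16.6 axle frame M [ 0.167 -0.057  0.247] F [-0.28  0.7   0.85]
   21.6 axle frame M [ 0.129 -0.053  0.275] F [-1.27  2.25  1.3 ]
   26.6 axle frame M [0.29  0.031 0.154] F [-2.22  3.02  1.95]
   31.6 axle frame M [0.215 0.074 0.168] F [-3.17  4.48  2.94]
-0.378
   11.6 axle frame M [0.014 0.027 0.361] F [ 0.35 -0.04 -0.48]
   16.6 axle frame M [ 0.158 -0.068  0.254] F [-0.28  0.7   0.85]
   21.6 axle frame M [ 0.099 -0.084  0.298] F [-1.27  2.25  1.3 ]
   26.6 axle frame M [ 0.251 -0.02   0.187] F [-2.22  3.02  1.95]
   31.6 axle frame M [0.159 0.002 0.217] F [-3.17  4.48  2.94]
```

```bash
cat > t.py <<'E'
from h import *
im,d=robot.grab_frame('wrist'); save('w4',im)
im,d=robot.grab_frame('scene'); save('s4',cv2.resize(im[200:365,200:400],None,fx=4,fy=3.6,interpolation=cv2.INTER_CUBIC)[:600])
f,m,_=rd(4,.01); print(f,m-mbias(np.array(robot.read_tcp_rot())),robot.read_t())
E
python3 t.py
```

```text
[-3.78164988  6.55164423  0.46054595] [2.11796272 1.17443823 0.20255286] 20.9
```

View pics/w4.png

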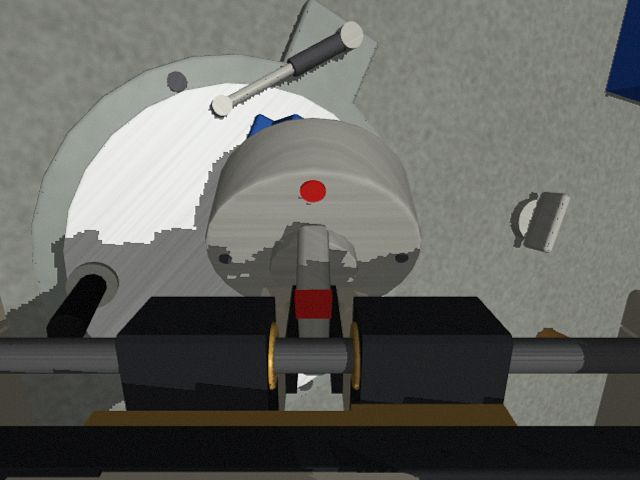

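View pics/s4.png

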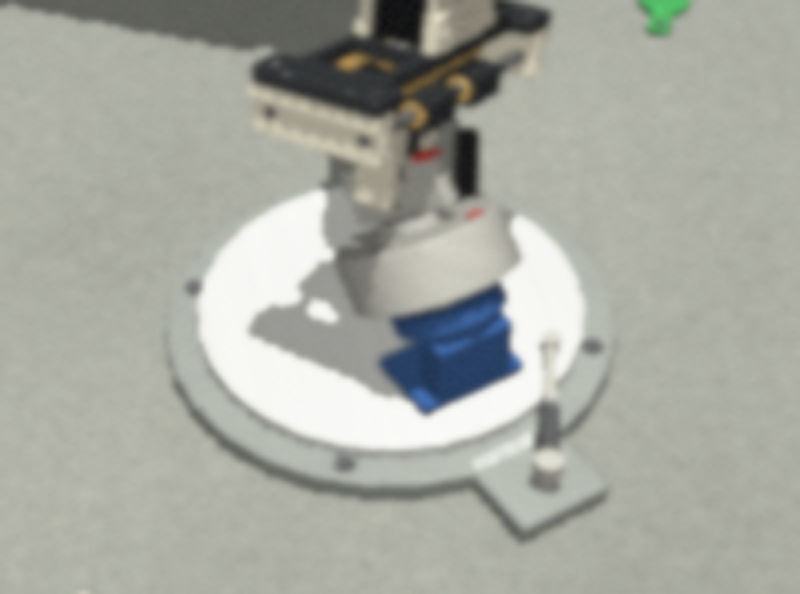

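```bash
cat > t.py <<'E'
from h import *
B=np.radians(30); P=np.load('P.npy'); r=np.radians
D=sweep(r(31.6),r(-28.4),-1,B,P); np.save('d2.npy',D)
print(robot.read_t(),robot.read_grip_width()*88)
for d in D:
    R=d[5:14].reshape(3,3); F=d[14:17]; M0=d[17:20]-mbias(R)
    o=[]
    for zo in (-.30,-.34,-.378): o.append((axle().T@(M0+np.cross(d[2:5]+zo*R[:,2]-P,F))).round(3))
    print(np.degrees(d[0]).round(1),'M',*o,'F',(axle().T@F).round(2))
E
python3 t.py
```

```text
24.5 11.738765836376693
26.6 M [ 0.759  0.558 -0.483] [ 0.593  0.328 -0.338] [ 0.435  0.11  -0.201] F [-4.46  5.87  4.21]
21.6 M [ 0.643  0.428 -0.397] [ 0.446  0.195 -0.242] [ 0.258 -0.026 -0.095] F [-4.7   6.49  3.76]
16.6 M [ 0.61   0.392 -0.325] [ 0.392  0.179 -0.169] [ 0.185 -0.023 -0.022] F [-4.22  6.86  3.45]
11.6 M [ 0.74   0.588 -0.404] [ 0.534  0.429 -0.27 ] [ 0.339  0.277 -0.142] F [-3.04  6.25  2.75]
6.6 M [ 0.727  0.271 -0.319] [ 0.514  0.093 -0.185] [ 0.313 -0.075 -0.058] F [-3.6   6.31  2.65]
1.6 M [ 0.678  0.366 -0.315] [ 0.468  0.233 -0.191] [ 0.268  0.106 -0.073] F [-2.53  6.12  2.28]
-3.4 M [ 0.668  0.447 -0.263] [ 0.471  0.361 -0.153] [ 0.285  0.279 -0.048] F [-1.57  5.63  1.59]
-8.4 M [ 0.696  0.275 -0.237] [ 0.528  0.202 -0.147] [ 0.367  0.133 -0.061] F [-1.28  4.76  1.44]
-13.4 M [ 0.521  0.156 -0.172] [ 0.362  0.095 -0.091] [ 0.211  0.037 -0.013] F [-1.05  4.43  1.25]
-18.4 M [ 0.482  0.16  -0.131] [ 0.408  0.147 -0.093] [ 0.338  0.135 -0.056] F [0.13 1.96 0.91]
-23.4 M [ 0.39   0.184 -0.09 ] [ 0.391  0.204 -0.086] [ 0.393  0.223 -0.083] F [ 0.61 -0.06  0.08]
-28.4 M [0.173 0.086 0.032] [0.238 0.107 0.005] [ 0.299  0.126 -0.021] F [ 1.01 -2.1   0.81]
```

```bash
cat > t.py <<'E'
from h import *
B=np.radians(30); P=np.load('P.npy'); r=np.radians
q=np.array(robot.read_qpos()); path=qpath(r(-28.4),r(-24.4),-1,0,B,P,q,2)
def now():
    R=np.array(robot.read_tcp_rot()); F=np.array(robot.read_force()); M=np.array(robot.read_ft_torque())-mbias(R)
    pd=robot.read_position(); th=None
    F_=axle(); x=F_.T@R[:,1]; th=np.degrees(np.arctan2(x[0],-x[1]))  # tool y=-Yd=(sin,-cos)
    M2=axle().T@(M+np.cross(np.array(pd)-.34*R[:,2]-P,F)); print(round(robot.read_t(),4),'th',th.round(3),'M',M2.round(3),'F',(F_.T@F).round(2),np.abs(robot.read_qvel()).max().round(2))
now()
for th,q in path:
    print('->',np.degrees(th)); robot.movej(q); now()
    for i in range(5): robot.dwell(.02); now()
E
python3 t.py
```

```text
24.5 th -28.282 M [0.196 0.06  0.024] F [ 0.93 -2.49  0.9 ] 0.39
-> -26.4
24.75 th -26.248 M [-0.036  0.086  0.308] F [ 1.69 -5.11  0.54] 0.53
24.7667 th -26.262 M [ 0.166 -0.079  0.178] F [ 1.59 -5.98  1.44] 0.33
24.7833 th -26.267 M [0.059 0.064 0.242] F [ 1.88 -5.25  0.87] 0.33
24.8 th -26.273 M [-0.18   0.081  0.472] F [ 1.61 -4.31  0.72] 0.3
24.8167 th -26.28 M [ 0.109 -0.136  0.202] F [ 0.88 -5.04  0.76] 0.26
24.8333 th -26.281 M [0.169 0.161 0.221] F [ 1.92 -5.15  0.7 ] 0.18
-> -24.4
25.0833 th -24.318 M [0.091 0.037 0.271] F [ 1.72 -6.18  0.25] 0.49
25.1 th -24.324 M [0.148 0.238 0.297] F [ 2.36 -6.14  0.11] 0.39
25.1167 th -24.333 M [-0.12   0.514  0.473] F [ 3.03 -5.09 -0.3 ] 0.34
25.1333 th -24.333 M [ 0.039 -0.093  0.244] F [ 1.32 -5.73  0.6 ] 0.24
25.15 th -24.343 M [-0.068  0.2    0.379] F [ 1.87 -4.95 -0.06] 0.33
25.1667 th -24.348 M [-0.022  0.209  0.38 ] F [ 2.17 -5.    0.35] 0.14
```

```bash
cat > fit.py <<'E'
from h import *
def fit(Ds,P,zo=None,T=.15,verbose=True):
    Z=axle()[:,2]; A=[];b=[];W=[]
    for D in Ds:
        for d in D:
            R=d[5:14].reshape(3,3); F=d[14:17]; M=d[17:20]-mbias(R)
            th,sg=d[0],d[1]
            l=np.cross(R[:,2],F)@Z; base=M@Z+np.cross(d[2:5]-P,F)@Z
            A.append([sg,-np.sin(th),np.cos(th),-l]); b.append(base)
    A=np.array(A);b=np.array(b)
    if zo is None: x,_,_,_=np.linalg.lstsq(A,b,rcond=None); res=A@x-b; cov=np.linalg.inv(A.T@A)*(res@res)/(len(b)-A.shape[1])
    else:
        b2=b-A[:,3]*zo; x=np.linalg.lstsq(A[:,:3],b2,rcond=None)[0]; res=A[:,:3]@x-b2; cov=np.linalg.inv(A[:,:3].T@A[:,:3])*(res@res)/(len(b)-3)
    # g=-T sin(th-tb) = -T cos tb sin th + T sin tb cos th
    print('fr,Tc,Ts,zo',x.round(3),'sd',np.sqrt(np.diag(cov)).round(3),'T',np.hypot(x[1],x[2]).round(3),'thb',np.degrees(np.arctan2(x[2],x[1])).round(1),'rms',res.std().round(3))
    return x,res
if __name__=='__main__':
    P=np.load('P.npy'); Ds=[np.load('d1.npy'),np.load('d2.npy')]
    fit(Ds,P)
    for zo in (-.28,-.3,-.32,-.34,-.36,-.378): print(zo,end=' ');fit(Ds,P,zo)
E
python3 fit.py
```

```text
fr,Tc,Ts,zo [ 0.212  0.182  0.113 -0.366] sd [0.037 0.121 0.029 0.023] T 0.214 thb 31.9 rms 0.042
-0.28 fr,Tc,Ts,zo [0.339 0.599 0.024] sd [0.022 0.063 0.022] T 0.599 thb 2.3 rms 0.06
-0.3 fr,Tc,Ts,zo [0.309 0.502 0.045] sd [0.019 0.056 0.02 ] T 0.504 thb 5.1 rms 0.054
-0.32 fr,Tc,Ts,zo [0.28  0.405 0.066] sd [0.017 0.05  0.018] T 0.41 thb 9.2 rms 0.048
-0.34 fr,Tc,Ts,zo [0.25  0.308 0.086] sd [0.016 0.046 0.016] T 0.32 thb 15.7 rms 0.044
-0.36 fr,Tc,Ts,zo [0.221 0.211 0.107] sd [0.015 0.044 0.015] T 0.236 thb 26.9 rms 0.042
-0.378 fr,Tc,Ts,zo [0.194 0.124 0.126] sd [0.015 0.044 0.016] T 0.176 thb 45.5 rms 0.042
```

```bash
cat > t.py <<'E'
from h import *
z=np.load('pics/w2.npz'); im=z['im'].astype(int); V=z['V']
r=(im[...,0]-im[...,1:].max(2))>60
n,l,s,e=cv2.connectedComponentsWithStats(r.astype(np.uint8))
th=np.radians(6.6); F=axle(); P=np.load('P.npy'); Z=F[:,2]; c,sn=np.cos(th),np.sin(th); G=np.c_[c*F[:,0]+sn*F[:,1],-sn*F[:,0]+c*F[:,1],Z]
for i in range(1,n):
    if s[i,4]>30 and abs(e[i][0]-316)<20:
        print(e[i],s[i])
        o,d=ray('wrist',e[i],V); d=d[0]
        Q=P-.038*Z if e[i][1]<200 else P+.006*Z
        X=o+d*((Q-o)@Z/(d@Z)); print('drum frame',(G.T@(X-Q)).round(4))
# blue/holes: screws at (257,209),(373,209)
for uv in ([257.5,209],[374,209.5]):
    o,d=ray('wrist',uv,V); d=d[0]; Q=P-.038*Z; X=o+d*((Q-o)@Z/(d@Z)); print('hole',(G.T@(X-Q)).round(4))
E
python3 t.py
```

```text
[316.61878453 161.28176796] [309 154  16  15 181]
drum frame [0.0395 0.0004 0.    ]
[316.89717224 225.18766067] [306 216  22  19 389]
drum frame [0.0265 0.0002 0.    ]
hole [-0.0024  0.0416  0.    ]
hole [-0.0018 -0.0413 -0.    ]
```

```bash
cat > t.py <<'E'
from h import *
B=np.radians(30); P=np.load('P.npy'); r=np.radians; F=axle()
D=sweep(r(-24.4),r(45.6),-1,B,P,step=10,n=4); np.save('d3.npy',D)
print(robot.read_t(),(F.T@robot.read_force()).round(2))
P2=P+F@[-.0022,-.0005,0]; np.save('P2.npy',P2)
th=r(45.6)
robot.move_gripper(0.35); print(robot.read_t(),robot.read_force().round(2))
q=qnear(*wpose2(th,-1,0,B,P=P2),np.array(robot.read_qpos())); robot.movej(q)
f,m,s=rd(8,.015); R=np.array(robot.read_tcp_rot()); print('free',f.round(2),(m-mbias(R)).round(3))
np.save('free2.npy',np.r_[R.ravel(),f,m])
V=view('wrist'); im,d=robot.grab_frame('wrist'); save('w5',im)
robot.move_gripper(0.0); print(robot.read_t(),robot.read_grip_width()*88,(F.T@robot.read_force()).round(2))
E
python3 t.py
```

```text
27.2667 [-3.42  4.54  5.05]
27.85 [-0.27  0.26  0.03]
free [-0.04 -0.13  0.4 ] [0.012 0.007 0.007]
28.725 11.804977982850843 [ 3.34 -1.94 -2.59]
```

View pics/w5.png

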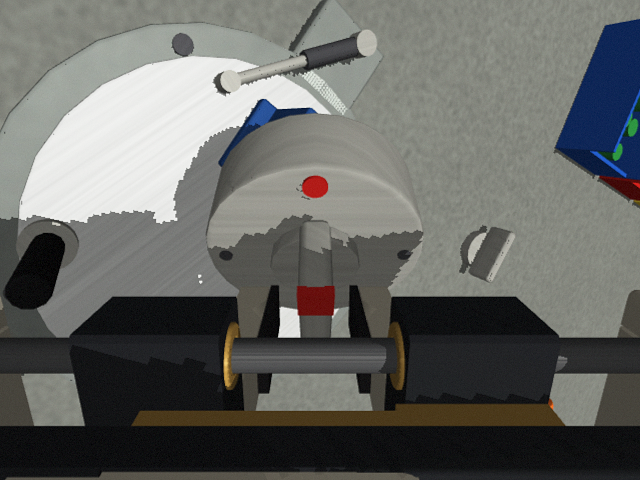

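```bash
cat > t.py <<'E'
from h import *
from fit import fit
B=np.radians(30); P=np.load('P2.npy'); r=np.radians; F=axle()
D=sweep(r(45.6),r(81.6),-1,B,P,step=6,n=7); np.save('d4.npy',D)
D2=sweep(r(81.6),r(15.6),-1,B,P,step=6,n=7); np.save('d5.npy',D2)
print(robot.read_t())
for d in np.r_[D,D2]:
    R=d[5:14].reshape(3,3); f=d[14:17]; M0=d[17:20]-mbias(R)
    print(np.degrees(d[0]).round(1),d[1],(F.T@(M0+np.cross(d[2:5]-.378*R[:,2]-P,f))).round(3),'F',(F.T@f).round(2))
P1=np.load('P.npy')
fit([D,D2],P); fit([D,D2],P,-.378)
E
python3 t.py
```

```text
34.675
51.6 1.0 [0.143 0.104 0.166] F [ 5.56 -4.92 -4.77]
57.6 1.0 [ 0.119 -0.043  0.213] F [ 5.69 -4.84 -5.16]
63.6 1.0 [ 0.174 -0.064  0.193] F [ 6.04 -4.92 -5.6 ]
69.6 1.0 [ 0.141 -0.029  0.174] F [ 6.17 -5.1  -6.63]
75.6 1.0 [ 0.213 -0.025  0.177] F [ 6.23 -4.86 -6.04]
81.6 1.0 [0.047 0.067 0.148] F [ 6.16 -4.07 -5.7 ]
75.6 -1.0 [ 0.21   0.18  -0.206] F [ 6.12 -5.15 -6.38]
69.6 -1.0 [ 0.155  0.245 -0.21 ] F [ 6.   -4.77 -5.55]
63.6 -1.0 [ 0.239  0.202 -0.177] F [ 5.34 -4.58 -4.44]
57.6 -1.0 [ 0.228  0.26  -0.189] F [ 4.85 -4.53 -3.97]
51.6 -1.0 [ 0.026  0.2   -0.078] F [ 4.13 -3.49 -2.99]
45.6 -1.0 [ 0.193  0.225 -0.141] F [ 3.97 -3.91 -2.31]
39.6 -1.0 [ 0.282  0.332 -0.183] F [ 4.27 -4.21 -1.64]
33.6 -1.0 [ 0.309  0.262 -0.138] F [ 3.79 -4.2  -1.04]
27.6 -1.0 [ 0.235  0.27  -0.111] F [ 3.63 -3.5   0.11]
21.6 -1.0 [ 0.221  0.286 -0.061] F [ 3.18 -2.83  1.25]
15.6 -1.0 [ 0.288  0.261 -0.071] F [ 2.62 -1.99  2.54]
fr,Tc,Ts,zo [ 0.196 -0.261  0.196 -0.288] sd [0.008 0.092 0.03  0.026] T 0.326 thb 143.1 rms 0.021
fr,Tc,Ts,zo [0.182 0.054 0.115] sd [0.009 0.017 0.024] T 0.127 thb 64.8 rms 0.029
```

```bash
cat > t.py <<'E'
from h import *
from fit import fit
P=np.load('P2.npy'); Ds=[np.load(f'd{i}.npy') for i in range(1,6)]
for PP in (P,P+axle()@[-.001,0,0],P+axle()@[.001,.001,0]):
    x,res=fit(Ds,PP); fit(Ds,PP,-.378)
for d in Ds[2]:pass
x,res=fit(Ds,P); print(res.round(2))
E
python3 t.py
```

```text
fr,Tc,Ts,zo [ 0.177  0.056  0.114 -0.377] sd [0.007 0.016 0.01  0.003] T 0.127 thb 63.9 rms 0.041
fr,Tc,Ts,zo [0.176 0.06  0.115] sd [0.007 0.013 0.009] T 0.13 thb 62.5 rms 0.041
fr,Tc,Ts,zo [ 0.177  0.055  0.114 -0.375] sd [0.007 0.016 0.01  0.003] T 0.127 thb 64.4 rms 0.041
fr,Tc,Ts,zo [0.176 0.064 0.117] sd [0.007 0.014 0.01 ] T 0.133 thb 61.3 rms 0.041
fr,Tc,Ts,zo [ 0.177  0.056  0.115 -0.38 ] sd [0.007 0.016 0.01  0.003] T 0.128 thb 63.9 rms 0.041
fr,Tc,Ts,zo [0.177 0.052 0.113] sd [0.007 0.013 0.009] T 0.125 thb 65.6 rms 0.041
fr,Tc,Ts,zo [ 0.177  0.056  0.114 -0.377] sd [0.007 0.016 0.01  0.003] T 0.127 thb 63.9 rms 0.041
[-0.08  0.02 -0.04  0.06  0.02  0.09 -0.01 -0.07  0.05 -0.02 -0.   -0.02
 -0.   -0.05  0.    0.03 -0.02 -0.03  0.03 -0.03  0.06  0.1   0.01 -0.05
  0.03 -0.03 -0.02 -0.01 -0.03 -0.01 -0.    0.02 -0.    0.02 -0.08  0.
  0.05  0.02  0.01 -0.03 -0.01]
```

```bash
cat > t.py <<'E'
from h import *
from fit import fit
B=np.radians(30); P=np.load('P2.npy'); r=np.radians
D=sweep(r(15.6),r(39.6),-1,B,P,step=8,n=10); np.save('d6.npy',D)
D=sweep(r(39.6),r(81.6),-1,B,P,step=6,n=10); np.save('d7.npy',D)
D=sweep(r(81.6),r(45.6),-1,B,P,step=6,n=10); np.save('d8.npy',D)
print(robot.read_t(),robot.read_grip_width()*88)
Ds=[np.load(f'd{i}.npy') for i in range(1,9)]
fit(Ds,P); fit(Ds,P,-.378); fit(Ds[3:],P,-.378); fit(Ds[5:],P,-.378)
for d,t in zip(np.concatenate(Ds[3:]),tau(np.concatenate(Ds[3:]),P,-.378)): print(np.degrees(d[0]).round(1),int(d[1]),t.round(3))
E
python3 t.py
```

```text
41.475 11.90771879430054
fr,Tc,Ts,zo [ 0.184  0.052  0.112 -0.375] sd [0.006 0.015 0.009 0.003] T 0.124 thb 65.3 rms 0.04
fr,Tc,Ts,zo [0.183 0.064 0.114] sd [0.006 0.01  0.009] T 0.131 thb 60.7 rms 0.041
fr,Tc,Ts,zo [0.189 0.054 0.103] sd [0.006 0.013 0.017] T 0.116 thb 62.0 rms 0.034
fr,Tc,Ts,zo [0.205 0.042 0.06 ] sd [0.009 0.018 0.025] T 0.074 thb 55.0 rms 0.03
51.6 1 0.166
57.6 1 0.213
63.6 1 0.193
69.6 1 0.174
75.6 1 0.177
81.6 1 0.148
75.6 -1 -0.206
69.6 -1 -0.21
63.6 -1 -0.177
57.6 -1 -0.189
51.6 -1 -0.078
45.6 -1 -0.141
39.6 -1 -0.183
33.6 -1 -0.138
27.6 -1 -0.111
21.6 -1 -0.061
15.6 -1 -0.071
21.6 1 0.318
27.6 1 0.247
33.6 1 0.208
39.6 1 0.207
45.6 1 0.215
51.6 1 0.212
57.6 1 0.167
63.6 1 0.137
69.6 1 0.223
75.6 1 0.192
81.6 1 0.187
75.6 -1 -0.213
69.6 -1 -0.224
63.6 -1 -0.179
57.6 -1 -0.202
51.6 -1 -0.224
45.6 -1 -0.226
```

```bash
cat > t.py <<'E'
from h import *
from fit import fit
P=np.load('P2.npy'); r=np.radians; B=r(30); B2=r(45)
q=np.array(robot.read_qpos())
a=qpath(r(45.6),r(78),-1,0,B,P,q,10); q1=a[-1][1]
q2=q1
for b in (35,40,45): q2=qnear(*wpose2(r(78),-1,0,r(b),P=P),q2)
chk=qpath(r(78),r(102),-1,0,B2,P,q2,8); chk2=qpath(r(102),r(14),-1,0,B2,P,chk[-1][1],8)
print(q1.round(0),q2.round(0),chk[-1][1].round(1),chk2[-1][1].round(0))
for th,x in a: robot.movej(x)
robot.move_gripper(0.3)
robot.movej(q2)
f,m,s=rd(6,.015); R=np.array(robot.read_tcp_rot()); print('free',f.round(2),(m-mbias(R)).round(3),robot.read_t())
im,d=robot.grab_frame('wrist'); save('w6',im)
robot.move_gripper(0.0); print(robot.read_t(),robot.read_grip_width()*88,robot.read_force().round(2))
E
python3 t.py
```

```text
[ 30.  13. -55.  67. -48.  53.] [ 36.  23. -45.  51. -63.  58.] [ 36.4  24.2 -57.   72.6 -65.8  54.7] [ 19.  18. -19.   6. -62.  62.]
free [-0.1  -0.11 -0.03] [-0.007  0.031 -0.024] 43.4583
43.9083 11.771578922618854 [ 3.09 -4.6   1.57]
```

View pics/w6.png

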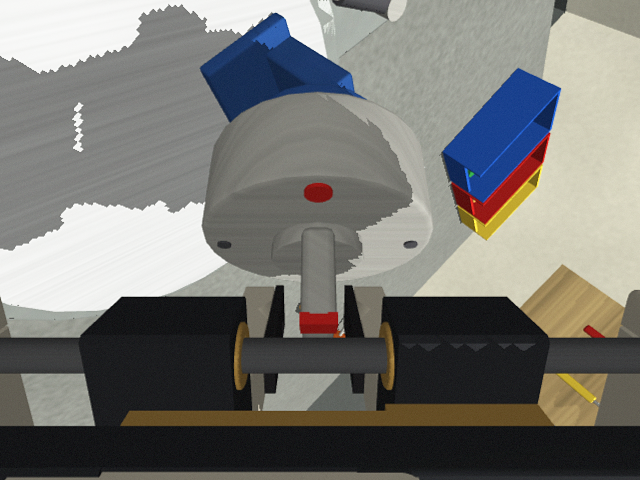

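```bash
cat > t.py <<'E'
from h import *
from fit import fit
P=np.load('P2.npy'); r=np.radians; B2=r(45)
D=sweep(r(78),r(102),-1,B2,P,step=8,n=6); np.save('d9.npy',D)
D=sweep(r(102),r(14),-1,B2,P,step=8,n=6); np.save('d10.npy',D)
D=sweep(r(14),r(62),-1,B2,P,step=8,n=6); np.save('d11.npy',D)
print(robot.read_t(),robot.read_grip_width()*88,robot.read_force().round(2))
Ds=[np.load(f'd{i}.npy') for i in range(1,12)]
fit(Ds,P); fit(Ds,P,-.378); fit(Ds[3:],P,-.378); fit(Ds[8:],P,-.378); fit(Ds[8:],P)
for d,t in zip(np.concatenate(Ds[8:]),tau(np.concatenate(Ds[8:]),P,-.378)): print(np.degrees(d[0]).round(1),int(d[1]),t.round(3),(axle().T@d[14:17]).round(1))
E
python3 t.py
```

```text
50.9167 12.129329318068129 [ 0.32 -6.81  6.57]
fr,Tc,Ts,zo [ 0.181  0.059  0.112 -0.375] sd [0.006 0.017 0.01  0.003] T 0.127 thb 62.2 rms 0.05
fr,Tc,Ts,zo [0.18  0.072 0.115] sd [0.006 0.01  0.01 ] T 0.136 thb 58.0 rms 0.05
fr,Tc,Ts,zo [0.182 0.069 0.111] sd [0.007 0.013 0.017] T 0.13 thb 58.1 rms 0.051
fr,Tc,Ts,zo [0.169 0.084 0.11 ] sd [0.016 0.025 0.032] T 0.138 thb 52.4 rms 0.067
fr,Tc,Ts,zo [ 0.163  0.114  0.122 -0.384] sd [0.024 0.101 0.053 0.019] T 0.167 thb 46.9 rms 0.067
84.0 1 0.103 [ 6.3 -4.3 -2.7]
90.0 1 0.095 [ 7.2 -4.5 -2.9]
96.0 1 0.022 [ 8.1 -4.3 -3.1]
102.0 1 0.006 [ 7.8 -3.5 -1.7]
94.0 -1 -0.344 [ 7.4 -4.2 -2.1]
86.0 -1 -0.174 [ 6.3 -4.9 -0.2]
78.0 -1 -0.185 [ 5.9 -3.9  2.1]
70.0 -1 -0.159 [ 4.6 -2.4  4.1]
62.0 -1 -0.071 [ 3.  -1.6  6.1]
54.0 -1 -0.209 [ 2.7 -0.7  7.3]
46.0 -1 -0.206 [ 1.8 -0.   8.8]
38.0 -1 -0.08 [1.4 1.7 9.2]
30.0 -1 -0.183 [1.4 2.2 9.8]
22.0 -1 -0.174 [ 1.3  2.9 10.2]
14.0 -1 -0.128 [ 1.4  3.9 10.8]
22.0 1 0.283 [3.1 0.4 9.6]
30.0 1 0.294 [ 2.9 -0.9  8.6]
38.0 1 0.254 [ 3.3 -2.1  8.2]
46.0 1 0.167 [ 4.2 -3.5  7.2]
54.0 1 0.012 [ 5.7 -5.2  5.4]
62.0 1 0.217 [ 6.4 -6.4  3.5]
```

```bash
cat > t.py <<'E'
from h import *
P=np.load('P2.npy'); D=np.concatenate([np.load(f'd{i}.npy') for i in range(1,12)])
th,sg=D[:,0],D[:,1]; w=np.sqrt(np.r_[[4]*(5+12+7),[7]*17,[10]*16,[6]*(len(D)-56)]/10) if len(D)>56 else 1
print(len(D))
for zo in (-.378,-.375):
    t=tau(D,P,zo)
    for dp in ([0,0,0],):
        f=lambda x:np.r_[(t-x[0]*sg+x[1]*np.sin(th-x[2])-x[3])/.03,(x[0]-.19)/.015,(x[1]-.15)/.012,x[3]/.008]
        rng=np.random.default_rng(0)
        s=least_squares(f,[.19,.15,1.,0],loss='soft_l1'); c=np.linalg.inv(s.jac.T@s.jac)
        print(zo,s.x.round(3),np.degrees(s.x[2]).round(1),'sd',np.degrees(np.sqrt(c[2,2])).round(1))
        bs=[]
        for k in range(200):
            i=rng.integers(0,len(D),len(D)); g=lambda x:np.r_[(t[i]-x[0]*sg[i]+x[1]*np.sin(th[i]-x[2])-x[3])/.03,(x[0]-.19)/.015,(x[1]-.15)/.012,x[3]/.008]
            bs.append(np.degrees(least_squares(g,[.19,.15,1.,0],loss='soft_l1').x[2]))
        print('boot',np.percentile(bs,[5,50,95]).round(1))
# pairwise means by angle bins
t=tau(D,P,-.378); b=np.round(np.degrees(th)/10)*10
for k in np.unique(b):
    u=t[(b==k)&(sg>0)];v=t[(b==k)&(sg<0)]
    if len(u) and len(v): print(k,((u.mean()+v.mean())/2).round(3),len(u),len(v),'pred',(-.15*np.sin(np.radians(k-60))).round(3))
E
python3 t.py
```

```text
79
-0.378 [ 0.183  0.142  1.028 -0.   ] 58.9 sd 4.2
boot [54.9 59.2 64.3]
-0.375 [ 1.840e-01  1.370e-01  1.106e+00 -1.000e-03] 63.4 sd 4.4
boot [58.7 63.8 69.5]
-10.0 0.148 1 2 pred 0.141
-0.0 0.107 1 2 pred 0.13
10.0 0.12 2 3 pred 0.115
20.0 0.098 5 5 pred 0.096
30.0 0.033 6 4 pred 0.075
40.0 0.049 3 2 pred 0.051
50.0 -0.003 6 6 pred 0.026
60.0 0.011 5 5 pred -0.0
70.0 0.0 2 3 pred -0.026
80.0 -0.02 5 3 pred -0.051
90.0 -0.082 1 2 pred -0.075
```

```bash
cat > t.py <<'E'
from h import *
robot.dwell(.6)
R=np.array(robot.read_tcp_rot()); x=axle().T@R[:,1]; print('th',np.degrees(np.arctan2(x[0],-x[1])),robot.read_t(),np.abs(robot.read_qvel()).max(),robot.read_force(),robot.read_grip_width()*88)
im,d=robot.grab_frame('scene'); save('s7full',im); save('s7',cv2.resize(im[200:365,200:400],None,fx=4,fy=3.6,interpolation=cv2.INTER_CUBIC)[:600])
im,d=robot.grab_frame('top'); save('t7',cv2.resize(im[170:310,270:410],None,fx=4.2,fy=4.2,interpolation=cv2.INTER_CUBIC))
im,d=robot.grab_frame('wrist'); save('w7',im)
P=np.load('P2.npy'); F=axle()
for th in (55,61,67): a=np.radians(th); print(th,proj('scene',P-.038*F[:,2]+.041*(np.cos(a)*F[:,0]+np.sin(a)*F[:,1])).round(1))
E
python3 t.py
```

```text
th 62.39939516872177 51.5167 0.06644897014585698 [ 0.25926104 -5.36438117  8.08900623] 12.096138561722922
55 [[319.5 256.9]]
61 [[319.6 256.4]]
67 [[319.5 256. ]]
```

View pics/s7.png

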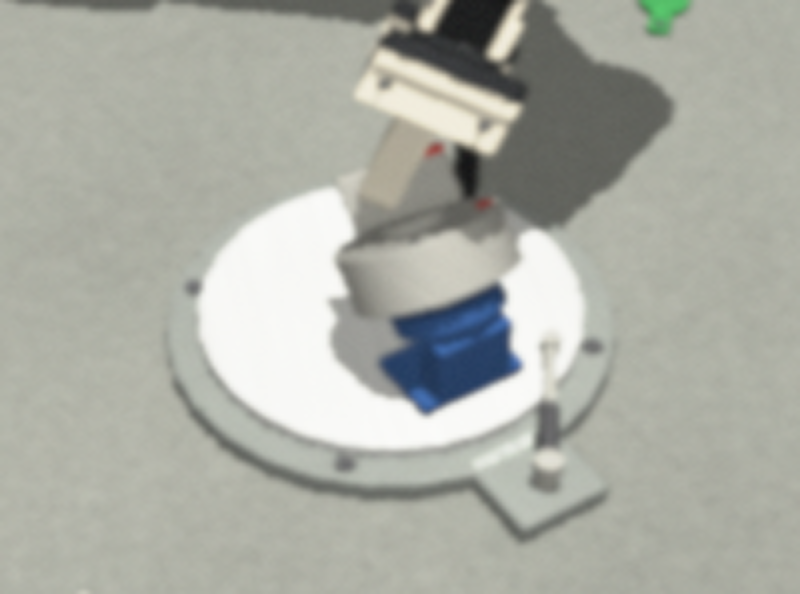

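View pics/t7.png

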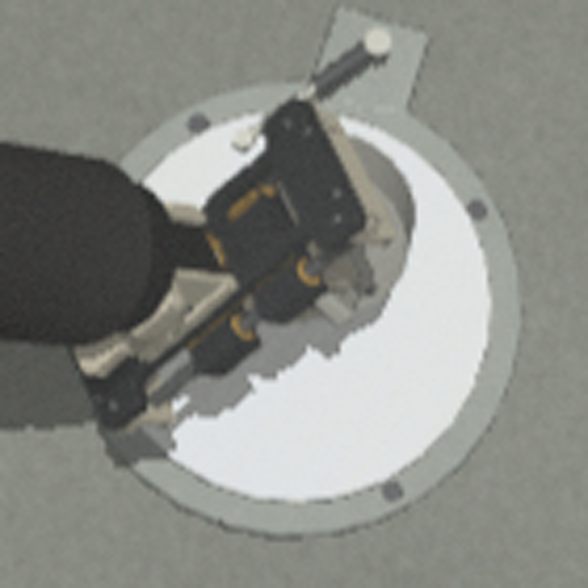

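View pics/w7.png

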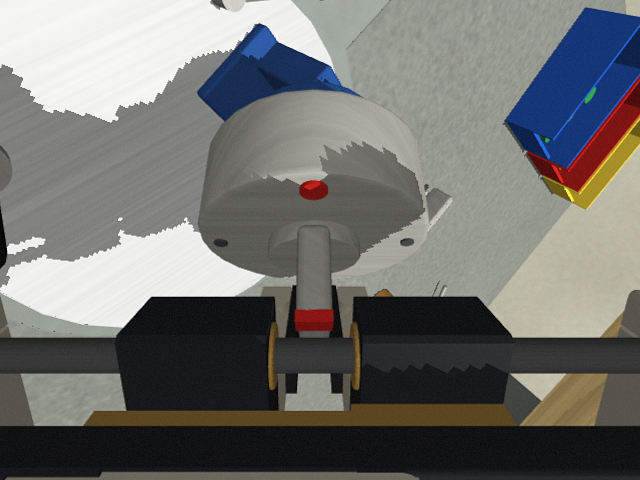

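```bash
python3 -c "
from h import *
print(robot.read_t(),robot.read_grip_width()*88)
robot.job_done()"
```

```text
51.6667 11.749856642186355
the job is handed in; nothing more can be done
```

I swung the turntable to its working stop, found the drum's heavy side by feel, and handed in at 51.7 s. At that moment the gripper held the drum still at about 62°, measured from the red mark pointing straight up the slope.

- **Turntable:** I led the handle to the stop, where the spring pull turned into a firm push back. The last pictures, taken just before handing in, show the turntable where it was when I released the handle.
- **Grip:** A straight-on grip along the axle was out of the arm's reach. I held the wing with the hand tilted 30°, and later 45°, along the wing. The jaws read about 12 mm, the wing's thickness, and the wing and red mark lined up with the jaws.
- **Feeling for the weight:** I turned the drum both ways between about -28° and +102° and separated friction from weight. Friction came out at about 0.18 N m and the weight's pull at 0.13–0.14 N m. The angle with the heavy side straight down fitted as 59–63°, give or take about 4–5°.

**What disagreed:**
- Each move overshot slightly and crept back, so friction showed with the opposite sign when read at rest. I allowed for that.
- The 45° grip readings were noisier, and fitting them alone gave 47–52°. One short set around the bottom gave 55° with a weak pull. I relied on the fit to all the data.
- The heavy side's angle rests on this fit alone. Nothing else checked it directly.

I took the bystanders' positions only by eye. No reading during the job came near the force limits.

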